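# Wedge the lens carrier into its tapered dovetail way

## Robot

A 6-joint arm with a two-finger parallel gripper is mounted at the origin on a cart in front of the work surface, level with it; the furniture and walls round the work are solid. World frame = base frame: x ahead of the robot, y to its left, z up, the work surface at z = 0. Lengths are in m, angles in rad, forces in N, time in s.
With the tool pointing down it reaches from about 0.3 to 0.75 m from the base axis. Payload 8.5 kg.
Tool frame: the origin (TCP) lies on the centre line of the jaws, within the pads' length; the fingertips stand 14 mm ahead of it and the grasp point (between the pads) lies 5 mm behind it (tips_ahead is the z of the fingertips in the tool frame, in m); z points along the fingers, y is the direction in which the jaws open and shut (so a half turn about z gives the same grasp; the last joint's range is limited). The gripper opens to 85 mm and grips with 20 to 120 N. Pads are 22 mm wide; open, the fingers measure 114 mm over their backs; the gripper's body (76 mm by 85 mm) begins 54 mm behind the grasp point. The pads swing forward as they close: fully open they stand 13 mm farther back than shut.
Start: joints at [-1.458, 0.381, 1.297, -0, 1.464, -0.215], TCP at [0.177, -0.521, 0.245] pointing down, gripper open.
Joint ranges: [-3.11, 3.11], [-0.89, 2.33], [0.22, 2.48], [-1.42, 4.56], [0.17, 2.85], [-2.88, 2.88]. Speed limits (rad/s): [2.39, 2.39, 3.14, 3.14, 3.14, 3.14].

## Interface

Orientations are given as a unit quaternion [x, y, z, w].
In Python, from rig import * gives the robot as it stands. The module is installed in compiled form; this text tells all that it offers.
- The arm moves only by the shell command python3 -m crank 'ROWS' [FORCE]. ROWS is JSON, a list of rows, each an object of numbers: "claw": the opening, from 0 (shut) to 1 (fully open); "x", "y", "z": the shift along the world's x, y, z in m; "rx", "ry", "rz": the turn, a rotation vector about the world's x, y, z in degrees. A call has 1 to 20 rows; each row shifts and turns the pose as measured when the row begins; what a row does not reach is not made up. A row lasts 1/12 s, in which the tool goes at most 41.7 mm and 7.16 degrees, less where a joint would pass 70% of its speed; a pose out of reach is approached as far as the arm can. A call with a gripper value outside its range is refused whole. The fingers move at their own pace and stop on an object; FORCE is the grip in N (left out, the last holds). Time passes only in rows, so rows that do not move let the fingers close. It gives the time, the measured TCP pose, the force and the opening at its end, in the units of the state.
- read_state(): the state, without advancing time (a new reading comes with each control period).
- camera(name): name is "scene" or "side" or "wrist"; returns a dict with "img" (420x560x3 uint8, red, green, blue), "K" (3x3 intrinsics, pixels), "T" (4x4, takes a point from camera to world coordinates); the wrist camera has in their place "hand_eye" (4x4, takes a point from camera to tool coordinates, whose origin is the TCP and whose axes are the flange's). Camera axes: x right, y down, z forward; pixel columns grow to the right and rows downward; lengths in m; the calibration is good to about 2 mm. A picture is of the moment at which its call begins: read the wrist's pose just before it. There is no depth.
- sign_off(): hands the job in, once; it reports no verdict.
The state is a dict: "time_s": time; "qpos": joint angles; "qvel": joint speeds; "joint_efforts": joint torques, N m; "ee_pos": TCP position; "tcp_rot": TCP orientation; "ft_force": force on the tool from outside, world axes, zero at the start; "ft_torque": the same for the moment, N m; "width": finger opening in m.
Only numpy, scipy, OpenCV 4.12 (cv2) and the standard library are available. Lean on these libraries where they do the work, as an engineer would, in place of code of your own. Each camera call takes 0.05 s, during which the arm holds its last target.

## Task

Mount the small blue-handled lens carrier on the optical rail: put its foot into the wide mouth of the tapered dovetail way, lens first, and slide it along until it wedges tight. Seat it with a firm but gentle push of about 15 newtons, never more than 25, then let go so that it stays jammed in the way by itself. Leave the other things on the bench where they are.

Things in the scene. Friction and masses are not known exactly. Their poses are not given: they have to be found in the camera images.
- carrier: Loose lens carrier, 0.35 kg. Light metal foot 90 mm long (x -45 to 45), 14 mm high, dovetail flanks leaning inward going up (20 degrees). At the underside the right flank is straight at y = -24 mm, the left one tapered by 5 degrees: y = 28 mm at the rear, 24 in the middle, 20 at the front. Origin: centre of the foot's underside (mm here); x points to the lens end, which enters first; z up.
- grip (a point): Place to pinch the carrier: on its ribbed blue grip block (28 mm long in x, 24 mm wide in y, from z = 14 to 61 mm over the foot's underside), 20 mm behind (-x) the carrier's origin and 46 mm above it. Pinch across y. The block's flat rear face, 34 mm behind the origin, can also be pushed.
- lens (a point): Middle of the lens in the carrier's upright black ring (35 mm across, 10 mm thick): 33 mm ahead (+x) of the carrier's origin and 40 mm above its underside.
- rail: Optical rail fixed to the bench: dark base plate 190 x 116 x 8 mm carrying an open channel, the way, x from -85 (wide mouth) to 85 mm (narrow end, no stop), floor at z = 8 mm, side bars up to z = 23.5 mm, overhanging by 20 degrees like the carrier's flanks: the foot enters only at the mouth, along +x. Origin: centre of the plate's underside; x points from mouth to narrow end, z up.
- mouth (a point): Middle of the way's mouth, on the channel floor: 85 mm behind (-x) the rail's origin, 8 mm above it. Here the channel is about 55 mm wide at its floor (y -24 to 31 mm); the carrier's front end is 44 mm wide. The right bar (grey) is straight, its foot at y = -24 mm all along.
- way_mid (a point): Middle of the channel floor, 8 mm over the rail's origin. The left bar, a brass gib, tapers by 5 degrees: y = 24 mm here, 17 at the narrow end, but is set sideways by up to 2.2 mm either way, unmeasured. So the carrier binds with its origin 26 mm before to 26 mm past this point, then wedges within 1 to 2 mm more, leaning on the straight bar. Ways are polished (friction about 0.2): it self-locks.
- beaker: Bystander: clear plastic beaker, 60 mm across and 68 mm high, standing. Origin at its underside.
- timer: Bystander: white bench timer, 62 x 62 x 18 mm. Origin at its underside.
- marker: Bystander: marker pen with a black cap, 122 mm long, 15 mm thick, lying. Origin at its underside.
- tape: Bystander: roll of white label tape lying flat, 80 mm across, 19 mm high. Origin at its underside.
- tube: Bystander: capped test tube, 110 mm long, 17 mm thick, lying. Origin at its underside.
Things that resemble listed ones, but are neither listed nor needed, are in the scene too. Leave any turquoise look-alike of the carrier alone.

How it is judged:
By the outcome, as a careful person would: the job done as asked, in the order asked, and still so for the second after the job is handed in, with the robot touching nothing.
It also fails if it takes over 58 s, if anything falls off the work surface, if the arm or the gripper's body presses on something with over 40 N, if the wrist force passes 120 N, or if a joint passes its speed limit or range.

## Working session

There is one attempt and no reset: what is moved stays moved. The work goes in short steps, Python scripts to look and compute and a shell command to move; the robot and the scene stay as the last step left them, time stands still between calls to the robot, and variables do not carry over. Pictures are saved under pics/ and viewed, and the job is handed in when it is done.

```bash
mkdir -p pics; ls; python3 - <<'E'
from rig import *
import cv2
s=read_state()
print({k:(v if not hasattr(v,'tolist') else v.tolist()) for k,v in s.items()})
for n in ['scene','side']:
    c=camera(n); cv2.imwrite(f'pics/{n}0.png',c['img'][:,:,::-1]); print(n,c['K'].tolist() if hasattr(c['K'],'tolist') else c['K'],c['T'])
c=camera('wrist'); cv2.imwrite('pics/wrist0.png',c['img'][:,:,::-1]); print(c['K'],c['hand_eye'])
E
```

```text
pics
{'time_s': 0.0, 'qpos': [-1.4582912292972814, 0.38113574647462717, 1.2982697039589213, 2.094404939649866e-05, 1.4636029636143935, -0.2153080814601299], 'qvel': [-0.0015507700377825281, 0.00020560654536079585, -0.0017274523554752985, 0.0001774432604175313, 2.1066503641182258e-05, -0.00142856223508475], 'joint_efforts': [-0.0015320025704568252, -44.84658479690552, -23.12768518924713, -0.00021090164409542922, 0.004758068098453805, -1.143077099641232e-05], 'ee_pos': [0.1770513346361156, -0.5204242293351611, 0.2447411069445247], 'tcp_rot': [0.9865972976592299, 0.16317251928182785, 4.6767448253800514e-05, -0.0007064103143489902], 'ft_force': [0.3019446697826616, 0.4764603340177088, 0.4812245500499866], 'ft_torque': [-0.01643997138894838, -0.059178700245366755, 0.04024539504092959], 'width': 0.08555696839708421}
scene [[461.2388883779494, 0.0, 280.11133000348576], [0.0, 461.2388883779494, 207.24271677044172], [0.0, 0.0, 1.0]] [[-0.43060611 -0.51141678  0.74366071 -0.60377601]
 [-0.90253463  0.24116633 -0.35674928  0.56386366]
 [ 0.00310164 -0.82479796 -0.56541905  0.89918165]
 [ 0.          0.          0.          1.        ]]
side [[543.672367049729, 0.0, 282.4632938248488], [0.0, 543.672367049729, 206.25956901750365], [0.0, 0.0, 1.0]] [[ 0.99843259  0.02409481 -0.05051532  0.57684078]
 [ 0.05520048 -0.57286381  0.81778968 -1.34779224]
 [-0.00923391 -0.81929634 -0.57329595  1.01853155]
 [ 0.          0.          0.          1.        ]]
[[307.63087279   0.         275.83881076]
 [  0.         307.63087279 208.01707309]
 [  0.           0.           1.        ]] [[ 9.15954995e-04 -9.57833032e-01 -2.87323934e-01  7.33560636e-02]
 [ 9.99999298e-01  1.09317389e-03 -4.56361932e-04  4.12733196e-04]
 [ 7.51213555e-04 -2.87323315e-01  9.57833362e-01 -1.29061465e-01]
 [ 0.00000000e+00  0.00000000e+00  0.00000000e+00  1.00000000e+00]]
```

View pics/scene0.png

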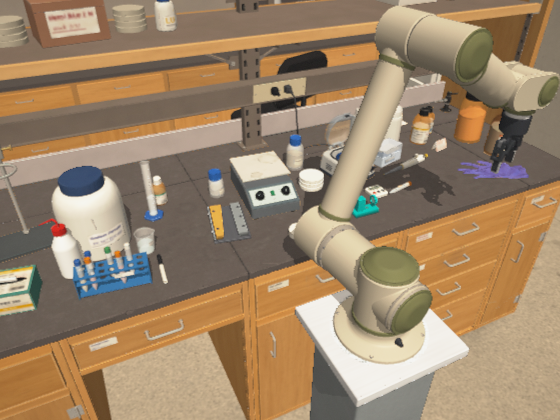

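View pics/side0.png

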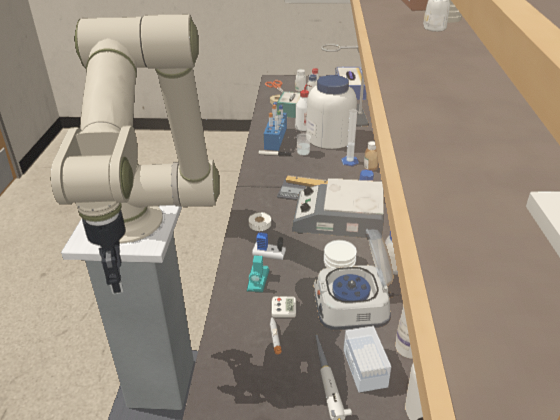

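View pics/wrist0.png

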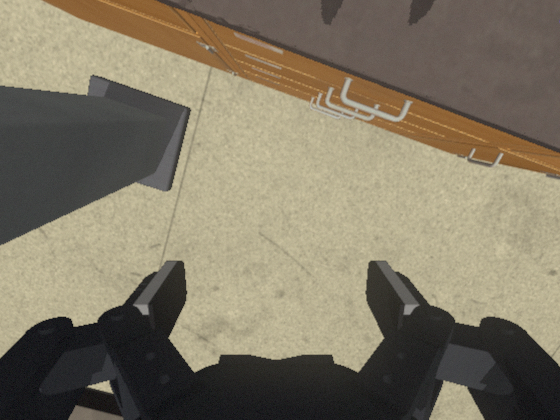

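```bash
python3 - <<'E'
import cv2
i=cv2.imread('pics/side0.png')
cv2.imwrite('pics/s_car.png',cv2.resize(i[200:300,225:325],(800,600)[:1]*1+(600,) if 0 else (600,600),interpolation=cv2.INTER_CUBIC))
cv2.imwrite('pics/s_rail.png',cv2.resize(i[165:225,240:340],(800,480),interpolation=cv2.INTER_CUBIC))
j=cv2.imread('pics/scene0.png')
cv2.imwrite('pics/c_rail.png',cv2.resize(j[190:250,195:265],(700,600),interpolation=cv2.INTER_CUBIC))
E
```

```text
(no output)
```

View pics/s_car.png

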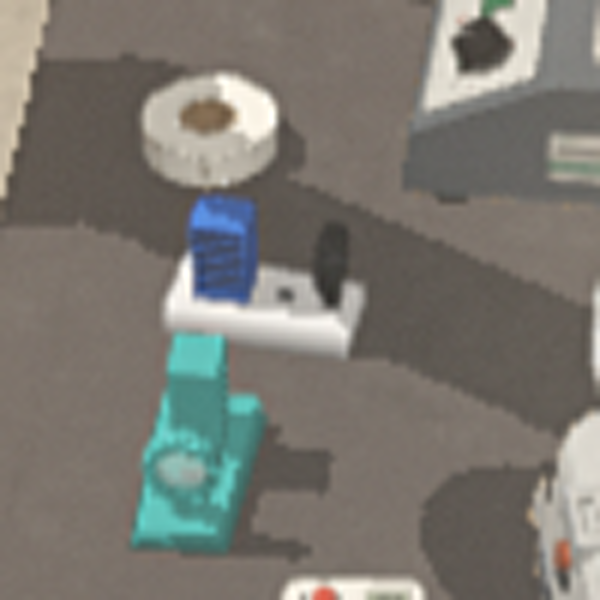

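View pics/s_rail.png

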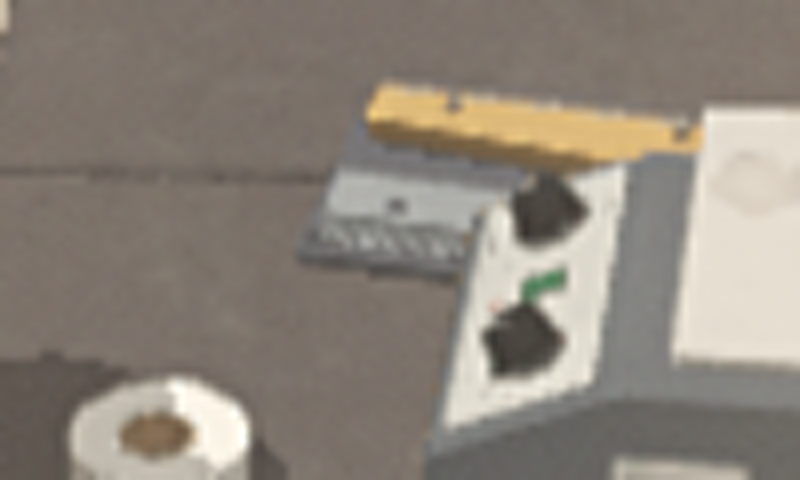

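View pics/c_rail.png

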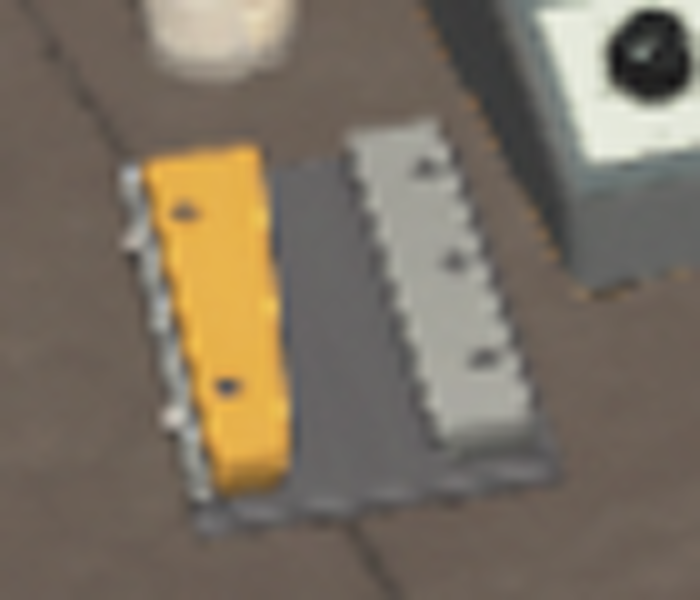

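```bash
cat > h.py <<'E'
from rig import *
import numpy as np, cv2
from scipy.spatial.transform import Rotation as R
np.set_printoptions(precision=4,suppress=True)
def cam(name,fn=None):
    s=read_state(); c=camera(name)
    K=np.array(c['K'])
    if name=='wrist':
        T=np.eye(4);T[:3,:3]=R.from_quat(s['tcp_rot']).as_matrix();T[:3,3]=s['ee_pos'];T=T@np.array(c['hand_eye'])
    else: T=np.array(c['T'])
    if fn: cv2.imwrite(f'pics/{fn}.png',c['img'][:,:,::-1]); np.savez(f'pics/{fn}.npz',K=K,T=T)
    return c['img'],K,T
def load(fn):
    d=np.load(f'pics/{fn}.npz'); return d['K'],d['T']
def onz(K,T,uv,z):
    d=T[:3,:3]@np.linalg.inv(K)@np.array([uv[0],uv[1],1.]); o=T[:3,3]
    return o+d*(z-o[2])/d[2]
def proj(K,T,P):
    P=np.atleast_2d(P); q=(P-T[:3,3])@T[:3,:3]@K.T; return q[:,:2]/q[:,2:]
E
python3 - <<'E'
from h import *
_,K,T=cam('scene','scene1')
for n,uv,z in [('nearL plate',(215,242.5),.008),('nearR',(250.5,237.5),.008),('farL',(207.2,206.5),.008),('R bar near L top corner',(238.5,233.2),.0235),('R bar far L top',(230,203),.0235),('R bar near R top',(248,232),.0235),('gib near R top',(223.5,237),.0235),('gib farR top',(221,204.7),.0235)]:
    print(n,onz(K,T,uv,z))
_,K,T=cam('side','side1')
f=lambda u,v:(225+u/6,200+v/6)
for n,uv,z in [('frontR under',f(345,355),0),('rearR under',f(166,325),0),('frontL top',f(365,285),.014),('block top near L',f(192,228),.061),('block top near r',f(250,232),.061),('block top far L',f(200,197),.061),('block top far r',f(255,200),.061)]:
    print(n,onz(K,T,uv,z))
E
```

```text
nearL plate [0.4808 0.265  0.008 ]
nearR [0.4571 0.1569 0.008 ]
farL [0.6788 0.2253 0.008 ]
R bar near L top corner [0.4745 0.1894 0.0235]
R bar far L top [0.6437 0.1545 0.0235]
R bar near R top [0.4676 0.1605 0.0235]
gib near R top [0.4763 0.2379 0.0235]
gib farR top [0.647  0.1857 0.0235]
frontR under [ 0.5018 -0.1592  0.    ]
rearR under [ 0.414  -0.1409  0.    ]
frontL top [ 0.5097 -0.1233  0.014 ]
block top near L [ 0.4289 -0.1418  0.061 ]
block top near r [ 0.4566 -0.1436  0.061 ]
block top far L [ 0.4305 -0.1178  0.061 ]
block top far r [ 0.457 -0.119  0.061]
```

```bash
python3 -m crank '[{"x":0.02,"y":0.028,"rz":-5,"claw":0.65},{"x":0.02,"y":0.028,"rz":-5},{"x":0.02,"y":0.028,"rz":-5},{"x":0.02,"y":0.028,"rz":-5},{"x":0.02,"y":0.028,"rz":-5},{"x":0.02,"y":0.028,"rz":-4},{"x":0.02,"y":0.028},{"x":0.02,"y":0.028},{"x":0.02,"y":0.028},{"x":0.02,"y":0.028},{"x":0.02,"y":0.028},{"x":0.02,"y":0.028},{"x":0.02,"y":0.028},{"x":0.01,"y":0.02},{}]'
python3 - <<'E'
from h import *
cam('wrist','w1'); print(read_state()['time_s'])
E
```

```text
0.3invalid input
```

View pics/w1.png

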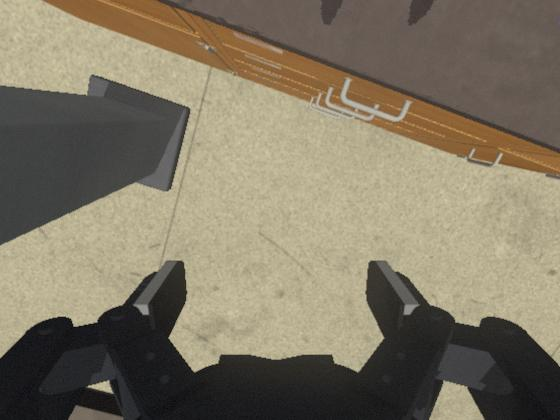

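```bash
python3 -m crank '[{"x":0.02,"y":0.028,"rz":-5,"claw":0.65},{"x":0.02,"y":0.028,"rz":-5},{"x":0.02,"y":0.028,"rz":-5},{"x":0.02,"y":0.028,"rz":-5},{"x":0.02,"y":0.028,"rz":-5},{"x":0.02,"y":0.028,"rz":-4},{"x":0.02,"y":0.028},{"x":0.02,"y":0.028},{"x":0.02,"y":0.028},{"x":0.02,"y":0.028},{"x":0.02,"y":0.028},{"x":0.02,"y":0.028},{"x":0.02,"y":0.028},{"x":0.01,"y":0.02},{"x":0}]'
python3 - <<'E'
from h import *
cam('wrist','w1'); print(read_state()['time_s'])
E
```

```text
0.35invalid input
```

View pics/w1.png

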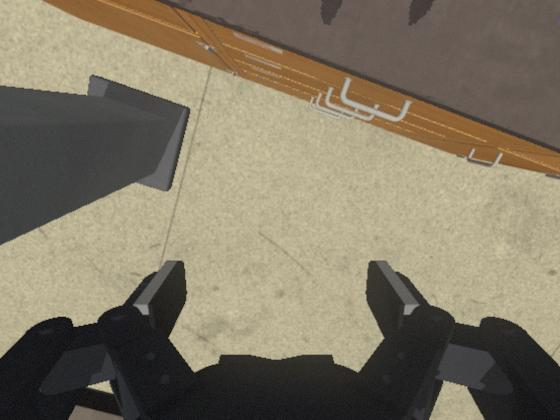

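```bash
python3 -m crank '[{"claw":0.65,"x":0.02,"y":0.028,"z":0,"rx":0,"ry":0,"rz":-5}]'; python3 -m crank '[{"x":0.02,"y":0.028,"rz":-5}]'; python3 -m crank '[{"claw":0.65,"x":0.02,"y":0.028,"rz":-5}]'
```

```text
time_s: 0.43
ee_pos: [0.1951, -0.4955, 0.2445]
tcp_rot: [0.993, 0.118, -0.0, 0.0]
ft_force: [0.3, 0.2, -0.3]
width: 0.0757invalid input
invalid input
```

```bash
python3 -m crank '[{"claw":0.65,"x":0.02,"y":0.03,"z":0,"rx":0,"ry":0,"rz":-5},{"claw":0.65,"x":0.02,"y":0.03,"z":0,"rx":0,"ry":0,"rz":-5},{"claw":0.65,"x":0.02,"y":0.03,"z":0,"rx":0,"ry":0,"rz":-5},{"claw":0.65,"x":0.02,"y":0.03,"z":0,"rx":0,"ry":0,"rz":-5},{"claw":0.65,"x":0.02,"y":0.03,"z":0,"rx":0,"ry":0,"rz":-4},{"claw":0.65,"x":0.02,"y":0.03,"z":0,"rx":0,"ry":0,"rz":0},{"claw":0.65,"x":0.02,"y":0.03,"z":0,"rx":0,"ry":0,"rz":0},{"claw":0.65,"x":0.02,"y":0.03,"z":0,"rx":0,"ry":0,"rz":0},{"claw":0.65,"x":0.02,"y":0.03,"z":0,"rx":0,"ry":0,"rz":0},{"claw":0.65,"x":0.02,"y":0.03,"z":0,"rx":0,"ry":0,"rz":0},{"claw":0.65,"x":0.02,"y":0.03,"z":0,"rx":0,"ry":0,"rz":0},{"claw":0.65,"x":0.02,"y":0.03,"z":0,"rx":0,"ry":0,"rz":0},{"claw":0.65,"x":0.01,"y":0.01,"z":0,"rx":0,"ry":0,"rz":0}]'
python3 - <<'E'
from h import *
cam('wrist','w1'); print(read_state()['time_s'])
E
```

```text
time_s: 1.52
ee_pos: [0.4521, -0.105, 0.2448]
tcp_rot: [0.994, -0.107, 0.001, 0.0]
ft_force: [0.1, -0.1, -0.6]
width: 0.0553
1.5667
```

View pics/w1.png

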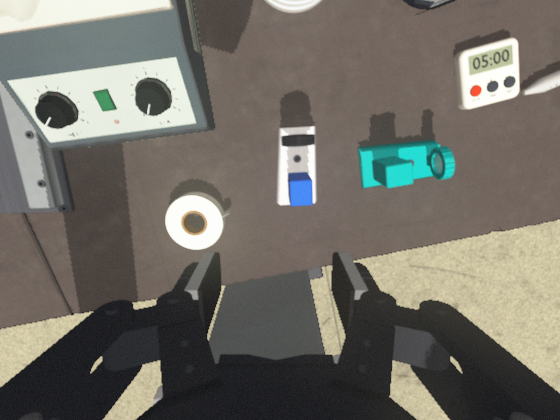

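```bash
python3 - <<'E'
from h import *
i=cv2.imread('pics/w1.png')
cv2.imwrite('pics/w1c.png',cv2.resize(i[115:215,260:335],(600,800)[::1],interpolation=cv2.INTER_CUBIC)[:, :])
E
python3 -c "
import cv2;i=cv2.imread('pics/w1.png');cv2.imwrite('pics/w1c.png',cv2.resize(i[120:215,260:340],(505,600),interpolation=cv2.INTER_CUBIC))"
```

```text
(no output)
```

View pics/w1c.png

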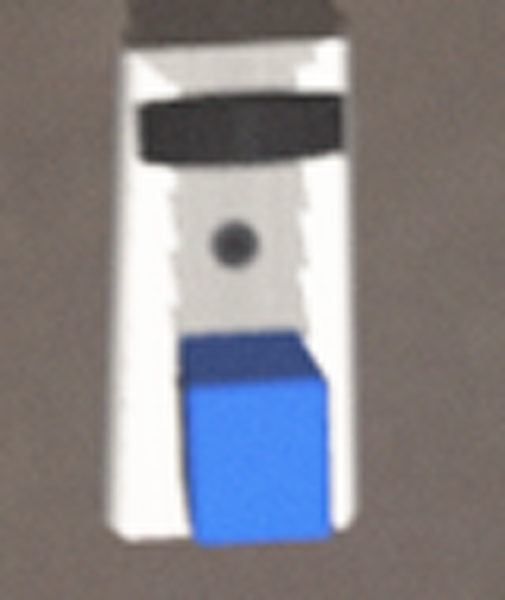

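```bash
cat > fit.py <<'E'
from h import *
from scipy.optimize import least_squares
def fitpose(K,T,pts,z0=0,x0=(0.45,-0.12,-0.15)):
    M=np.array([p[0] for p in pts])/1000.; U=np.array([p[1] for p in pts],float)
    def w(p):
        c,s=np.cos(p[2]),np.sin(p[2]); return np.c_[p[0]+c*M[:,0]-s*M[:,1],p[1]+s*M[:,0]+c*M[:,1],M[:,2]+z0]
    r=least_squares(lambda p:(proj(K,T,w(p))-U).ravel(),x0)
    return r.x,r.fun.reshape(-1,2)
E
python3 - <<'E'
from fit import *
K,T=load('w1')
f=lambda u,v:(260+u/6.3125-.4,120+v/6.316-.4)
P=[((45,20,0),f(122,45)),((45,-24,0),f(352,38)),((-45,-24,0),f(358,528)),((-45,28,0),f(106,537)),
((-6,12,61),f(187,382)),((-6,-12,61),f(327,378)),((-34,-12,61),f(333,537)),((-34,12,61),f(197,543))]
p,r=fitpose(K,T,P); print(p[:2],np.degrees(p[2])); print(r)
c,s=np.cos(p[2]),np.sin(p[2]); print('grip',p[:2]-0.02*np.array([c,s]))
q=read_state(); x=R.from_quat(q['tcp_rot']).as_matrix()[:,0]; print(q['ee_pos'],'tool yaw',np.degrees(np.arctan2(x[1],x[0])))
E
```

```text
[ 0.4623 -0.1334] -9.344981353548269
[[-0.4163  1.4134]
 [ 0.5324  0.6088]
 [ 0.4673 -3.1291]
 [-0.8615 -2.5834]
 [-0.1802  0.6534]
 [ 0.8509  0.1559]
 [ 0.317   0.9781]
 [-0.7804  1.1043]]
grip [ 0.4426 -0.1301]
[ 0.4529 -0.1048  0.2448] tool yaw -12.181026210820969
```

```bash
python3 - <<'E'
from fit import *
K,T=load('w1')
f=lambda u,v:(260+u/6.3125-.4,120+v/6.316-.4)
P=[((45,20,0),f(122,45)),((45,-24,0),f(352,38)),((-45,-18.9,14),f(343,530)),((-45,22.9,14),f(125,541)),
((-6,12,61),f(187,382)),((-6,-12,61),f(327,378)),((-34,-12,61),f(333,537)),((-34,12,61),f(197,543))]
p,r=fitpose(K,T,P); print(p[:2],np.degrees(p[2])); print(r)
c,s=np.cos(p[2]),np.sin(p[2]); print('grip',p[:2]-0.02*np.array([c,s]))
K,T=load('side1'); 
E
```

```text
[ 0.463  -0.1334] -9.42365544820504
[[-0.4488  0.8345]
 [ 0.5199  0.0812]
 [-0.0003 -0.7197]
 [ 0.1685 -0.869 ]
 [-0.2783  0.0392]
 [ 0.7667 -0.4282]
 [ 0.1987  0.424 ]
 [-0.9118  0.5216]]
grip [ 0.4432 -0.1301]
```

```bash
python3 -m crank '[{"claw":0.65,"x":-0.01,"y":-0.025,"z":-0.02,"rx":0,"ry":0,"rz":2.8},{"claw":0.65,"x":0,"y":0,"z":-0.035,"rx":0,"ry":0,"rz":0},{"claw":0.65,"x":0,"y":0,"z":-0.035,"rx":0,"ry":0,"rz":0},{"claw":0.65,"x":0,"y":0,"z":-0.03,"rx":0,"ry":0,"rz":0},{"claw":0.65,"x":0,"y":0,"z":-0.01,"rx":0,"ry":0,"rz":0},{"claw":0.65,"x":0,"y":0,"z":0,"rx":0,"ry":0,"rz":0}]'
python3 - <<'E'
from h import *
cam('wrist','w2');q=read_state(); x=R.from_quat(q['tcp_rot']).as_matrix(); print(q['ee_pos'],'tool yaw',np.degrees(np.arctan2(x[1,0],x[0,0])),x[:,2])
K,T=load('w2')
print(proj(K,T,[[.4432,-.1301,.061],[.4432,-.1301,.0]]))
E
```

```text
time_s: 2.07
ee_pos: [0.4439, -0.1296, 0.1119]
tcp_rot: [0.997, -0.078, 0.005, 0.002]
ft_force: [-0.5, 0.6, -1.1]
width: 0.0558
[ 0.4441 -0.1297  0.1128] tool yaw -8.887475483977626 [ 0.0107 -0.0058 -0.9999]
[[276.1322 239.2955]
 [275.8308 211.4105]]
```

View pics/w2.png

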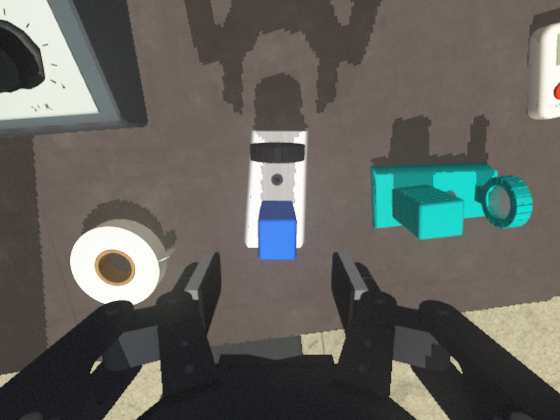

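```bash
python3 -m crank '[{"claw":0.65,"x":-0.001,"y":0,"z":-0.03,"rx":0.3,"ry":0.6,"rz":-0.5},{"claw":0.65,"x":0,"y":0,"z":-0.03,"rx":0,"ry":0,"rz":0},{"claw":0.65,"x":0,"y":0,"z":-0.012,"rx":0,"ry":0,"rz":0},{"claw":0.65,"x":0,"y":0,"z":0,"rx":0,"ry":0,"rz":0}]'
python3 - <<'E'
from h import *
q=read_state(); x=R.from_quat(q['tcp_rot']).as_matrix(); print(q['time_s'],q['ee_pos'],'tool yaw',np.degrees(np.arctan2(x[1,0],x[0,0])),x[:,2],q['ft_force'],q['ft_torque'])
E
```

```text
time_s: 2.45
ee_pos: [0.4463, -0.1323, 0.0435]
tcp_rot: [0.997, -0.082, 0.005, 0.003]
ft_force: [0.4, 0.7, 1.3]
width: 0.0558
2.45 [ 0.4463 -0.1323  0.0435] tool yaw -9.42542887513161 [ 0.0103 -0.0069 -0.9999] [0.4129 0.6726 1.3161] [0.0048 0.0243 0.008 ]
```

```bash
python3 -m crank '[{"claw":0.65,"x":-0.003,"y":0.002,"z":-0.002,"rx":0.4,"ry":0.6,"rz":0},{"claw":0.65,"x":0,"y":0,"z":0,"rx":0,"ry":0,"rz":0}]'
python3 - <<'E'
from h import *
q=read_state(); x=R.from_quat(q['tcp_rot']).as_matrix(); print(q['time_s'],q['ee_pos'],'tool yaw',np.degrees(np.arctan2(x[1,0],x[0,0])),x[:,2],q['ft_force'],q['ft_torque'])
E
```

```text
time_s: 2.62
ee_pos: [0.4441, -0.1308, 0.0433]
tcp_rot: [0.997, -0.082, 0.001, 0.0]
ft_force: [-0.1, 0.3, -0.6]
width: 0.0556
2.6167 [ 0.4441 -0.1308  0.0433] tool yaw -9.430838432602174 [ 0.0011 -0.0006 -1.    ] [-0.1416  0.3137 -0.5747] [ 0.0285 -0.0139  0.0027]
```

```bash
python3 -m crank '[{"claw":0,"x":0,"y":0,"z":0,"rx":0,"ry":0,"rz":0},{"claw":0,"x":0,"y":0,"z":0,"rx":0,"ry":0,"rz":0},{"claw":0,"x":0,"y":0,"z":0,"rx":0,"ry":0,"rz":0},{"claw":0,"x":0,"y":0,"z":0,"rx":0,"ry":0,"rz":0},{"claw":0,"x":0,"y":0,"z":0,"rx":0,"ry":0,"rz":0},{"claw":0,"x":0,"y":0,"z":0,"rx":0,"ry":0,"rz":0}]' 50
python3 - <<'E'
from h import *
q=read_state(); x=R.from_quat(q['tcp_rot']).as_matrix(); print(q['time_s'],q['ee_pos'],'tool yaw',np.degrees(np.arctan2(x[1,0],x[0,0])),x[:,2],q['ft_force'],q['ft_torque'])
E
```

```text
time_s: 3.12
ee_pos: [0.4456, -0.1316, 0.0472]
tcp_rot: [0.997, -0.082, 0.004, 0.002]
ft_force: [-0.2, -0.9, -2.2]
width: 0.0231
3.1167 [ 0.4456 -0.1316  0.0472] tool yaw -9.405449094094903 [ 0.007  -0.0042 -1.    ] [-0.217  -0.8908 -2.1734] [ 0.0471  0.0583 -0.0179]
```

```bash
python3 -m crank '[{"claw":0,"x":0,"y":0,"z":0.02,"rx":0.25,"ry":0.4,"rz":0},{"claw":0,"x":0,"y":0,"z":0.035,"rx":0,"ry":0,"rz":0},{"claw":0,"x":-0.01,"y":0,"z":0.035,"rx":0,"ry":0,"rz":0},{"claw":0,"x":-0.03,"y":0,"z":0.02,"rx":0,"ry":0,"rz":0},{"claw":0,"x":0,"y":0.02,"z":0,"rx":0,"ry":0,"rz":0}]'
python3 - <<'E'
from h import *
q=read_state(); x=R.from_quat(q['tcp_rot']).as_matrix(); print(q['time_s'],q['ee_pos'],'tool yaw',np.degrees(np.arctan2(x[1,0],x[0,0])),x[:,2],q['ft_force'],q['ft_torque'])
cam('side','side2');cam('wrist','w3');cam('scene','scene2')
E
```

```text
time_s: 3.53
ee_pos: [0.4033, -0.1128, 0.1596]
tcp_rot: [0.997, -0.083, -0.003, -0.001]
ft_force: [1.4, -0.3, -2.6]
width: 0.0229
3.5333 [ 0.4033 -0.1128  0.1596] tool yaw -9.497811821984186 [-0.0059  0.0023 -1.    ] [ 1.4445 -0.3415 -2.6033] [ 0.0004 -0.1228  0.0167]
```

View pics/side2.png

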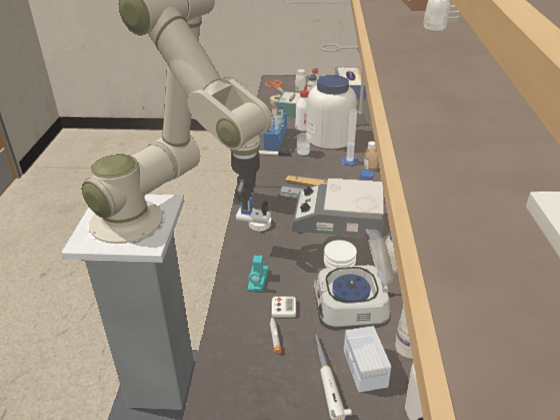

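View pics/w3.png

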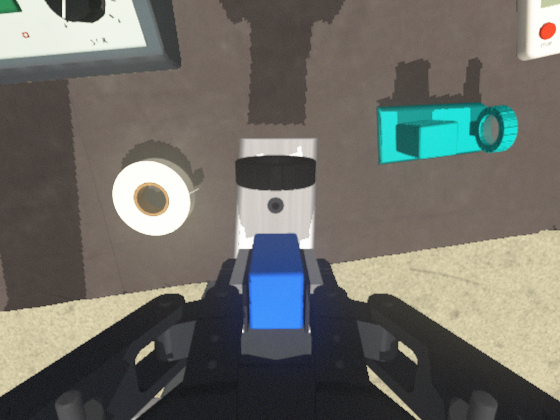

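View pics/scene2.png

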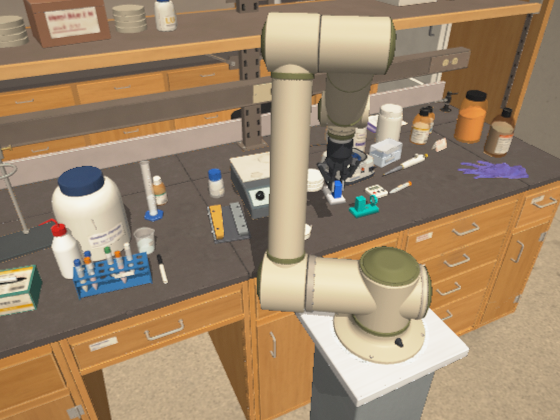

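```bash
python3 -m crank '[{"claw":0,"x":0,"y":0.034,"z":0,"rx":0,"ry":0,"rz":0},{"claw":0,"x":0,"y":0.034,"z":0,"rx":0,"ry":0,"rz":0},{"claw":0,"x":0,"y":0.034,"z":0,"rx":0,"ry":0,"rz":0},{"claw":0,"x":0,"y":0.034,"z":0,"rx":0,"ry":0,"rz":0},{"claw":0,"x":0,"y":0.034,"z":0,"rx":0,"ry":0,"rz":0},{"claw":0,"x":0,"y":0.034,"z":0,"rx":0,"ry":0,"rz":0},{"claw":0,"x":0,"y":0.034,"z":0,"rx":0,"ry":0,"rz":0},{"claw":0,"x":0,"y":0.034,"z":0,"rx":0,"ry":0,"rz":0},{"claw":0,"x":0,"y":0.034,"z":0,"rx":0,"ry":0,"rz":0},{"claw":0,"x":0,"y":0.02,"z":0,"rx":0,"ry":0,"rz":0},{"claw":0,"x":0,"y":0,"z":0,"rx":0,"ry":0,"rz":0}]'
python3 - <<'E'
from h import *
q=read_state(); x=R.from_quat(q['tcp_rot']).as_matrix(); print(q['time_s'],q['ee_pos'],'tool yaw',np.degrees(np.arctan2(x[1,0],x[0,0])),x[:,2],q['ft_force'],q['ft_torque'])
cam('wrist','w4')
E
```

```text
time_s: 4.6
ee_pos: [0.4061, 0.2272, 0.1502]
tcp_rot: [0.997, -0.083, -0.008, -0.001]
ft_force: [-0.4, -0.6, -3.3]
width: 0.0232
4.6 [0.4061 0.2272 0.1502] tool yaw -9.50735830381563 [-0.0168  0.0029 -0.9999] [-0.4095 -0.5501 -3.2612] [0.0352 0.0799 0.0112]
```

View pics/w4.png

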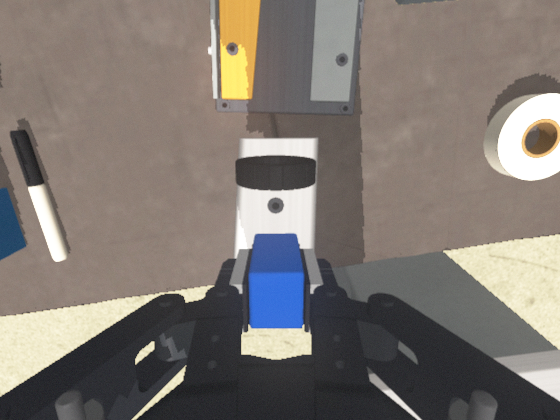

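```bash
python3 -c "
import cv2;i=cv2.imread('pics/w4.png');cv2.imwrite('pics/w4c.png',cv2.resize(i[0:125,200:370],(800,588),interpolation=cv2.INTER_CUBIC));cv2.imwrite('pics/w4d.png',cv2.resize(i[130:340,220:340],(343,600),interpolation=cv2.INTER_CUBIC))"
```

```text
(no output)
```

View pics/w4c.png

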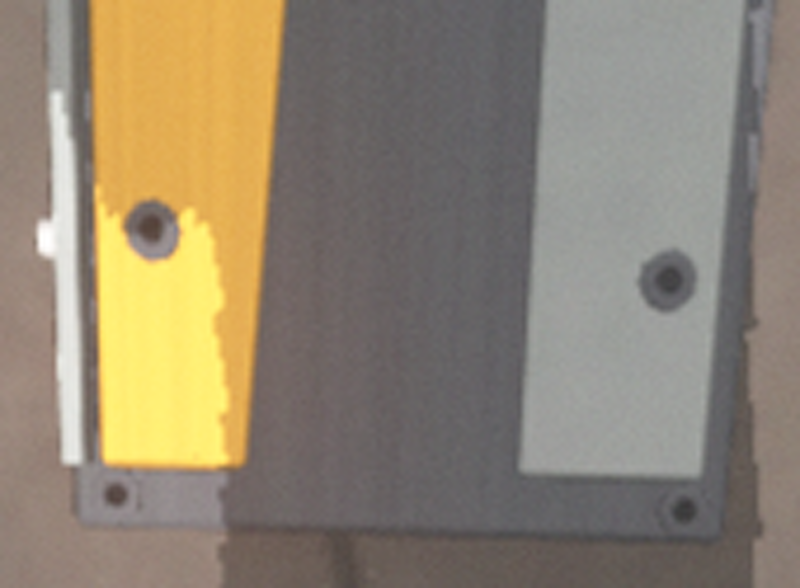

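View pics/w4d.png

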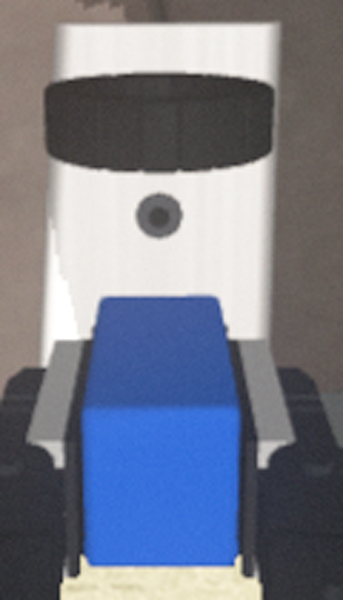

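```bash
cat > rel.py <<'E'
from fit import *
def pnp(K,P):
    o=np.array([p[0] for p in P],float)/1000;u=np.array([p[1] for p in P],float)
    ok,rv,tv=cv2.solvePnP(o,u,K,None,flags=cv2.SOLVEPNP_SQPNP)
    rv,tv=cv2.solvePnPRefineLM(o,u,K,None,rv,tv)
    M=np.eye(4);M[:3,:3]=cv2.Rodrigues(rv)[0];M[:3,3]=tv[:,0]
    e=cv2.projectPoints(o,rv,tv,K,None)[0][:,0]-u
    return M,e
def desc(M):
    e=R.from_matrix(M[:3,:3]).as_euler('ZYX',degrees=True)
    return M[:3,3]*1000,'yaw,pitch,roll',e
E
python3 - <<'E'
from rel import *
K,T=load('w4')
f=lambda u,v:(220+u/2.858-.3,130+v/2.857-.3)
P=[((45,20,0),f(52,22)),((45,-24,0),f(283,22)),((-6,12,61),f(82,405)),((-6,-12,61),f(240,405)),((-34,12,61),f(83,566)),((-34,-12,61),f(241,566)),((-6,12,14),f(103,297)),((-6,-12,14),f(219,297))]
M,e=pnp(K,P); C=T@M; print('carrier world',desc(C)); print(e)
g=lambda u,v:(200+u/4.706-.4,v/4.704-.4)
ys=-24+15.5*np.tan(np.radians(20))
pl=[((-95,58,8),g(77,523)),((-95,-58,8),g(721,539)),((-85,ys,23.5),g(518,475))]
edge=np.array(g(545,2))
def res(p):
    c,s=np.cos(p[2]),np.sin(p[2])
    w=lambda m:np.c_[p[0]+c*m[:,0]-s*m[:,1],p[1]+s*m[:,0]+c*m[:,1],m[:,2]]
    m=np.array([q[0] for q in pl])/1000
    r=(proj(K,T,w(m))-np.array([q[1] for q in pl])).ravel()
    L=proj(K,T,w(np.array([[p[3],ys/1000,.0235]])))[0]-edge
    return np.r_[r,L]
s=least_squares(res,[.56,.19,-.2,-.02]); p=s.x; print('rail',p[:2],np.degrees(p[2]),p[3]);print(s.fun)
c,s_=np.cos(p[2]),np.sin(p[2]);D=np.eye(4);D[:2,:2]=[[c,-s_],[s_,c]];D[:2,3]=p[:2]
np.save('rail.npy',D)
q=read_state();Tt=np.eye(4);Tt[:3,:3]=R.from_quat(q['tcp_rot']).as_matrix();Tt[:3,3]=q['ee_pos']
np.save('car_tool.npy',np.linalg.inv(Tt)@C)
print('carrier in tool',desc(np.linalg.inv(Tt)@C));print('carrier in rail',desc(np.linalg.inv(D)@C))
# gib check
u=np.array(g(245,465)); print('gib mouth pt rail',(np.linalg.inv(D)@np.r_[onz(K,T,u,.0235),1])*1000)
u=np.array(g(287,2)); print((np.linalg.inv(D)@np.r_[onz(K,T,u,.0235),1])*1000)
# scene check
K2,T2=load('scene1')
for uv,z in [((238.5,233.2),.0235),((230,203),.0235),((215,242.5),.008),((250.5,237.5),.008),((207.2,206.5),.008)]: print((np.linalg.inv(D)@np.r_[onz(K2,T2,uv,z),1])*1000)
E
```

```text
carrier world (array([421.3784, 224.5616, 102.3227]), 'yaw,pitch,roll', array([-9.0371,  1.6975,  0.1802]))
[[ 1.6404  1.0815]
 [-1.0674  0.4901]
 [-1.0985  0.1694]
 [ 0.9912 -0.2684]
 [ 0.6253  0.9237]
 [-0.5302  0.5092]
 [-1.2137 -1.4732]
 [ 0.6625 -1.7965]]
rail [0.5705 0.1893] -11.06840287616528 -0.01740602295260819
[-0.3773 -0.0883  1.0438  0.5891 -0.3262 -0.3707 -0.2675 -0.0155]
carrier in tool (array([16.1775, -1.2393, 47.4379]), 'yaw,pitch,roll', array([  -0.4896,   -0.6943, -179.7905]))
carrier in rail (array([-153.0917,    5.9695,  102.3227]), 'yaw,pitch,roll', array([2.0313, 1.6975, 0.1802]))
gib mouth pt rail [ -84.9751   26.6847   23.5    1000.    ]
[ -18.5048   20.595    23.5    1000.    ]
[ -94.2169  -18.3374   23.5    1000.    ]
[  78.5282  -20.0768   23.5    1000.    ]
[-102.5778   57.0563    8.     1000.    ]
[-105.0114  -53.5474    8.     1000.    ]
[  99.4186   56.1488    8.     1000.    ]
```

```bash
python3 -m crank '[{"claw":0,"x":-0.006,"y":-0.004,"z":-0.005,"rx":-0.2,"ry":-1.5,"rz":-1.7},{"claw":0,"x":0,"y":0,"z":-0.03,"rx":0,"ry":0,"rz":0},{"claw":0,"x":0,"y":0,"z":-0.03,"rx":0,"ry":0,"rz":0},{"claw":0,"x":0,"y":0,"z":-0.012,"rx":0,"ry":0,"rz":0},{"claw":0,"x":0,"y":0,"z":0,"rx":0,"ry":0,"rz":0}]'
cat > st.py <<'E'
from rel import *
def st():
    q=read_state(); x=R.from_quat(q['tcp_rot']).as_matrix(); D=np.load('rail.npy')
    Tt=np.eye(4);Tt[:3,:3]=x;Tt[:3,3]=q['ee_pos']
    print('t',round(q['time_s'],2),'ee',q['ee_pos'],'yaw %.2f'%np.degrees(np.arctan2(x[1,0],x[0,0])),'zax',x[:,2],'w',round(q['width'],4))
    print('F rail',np.array(q['ft_force'])@D[:3,:3],'M',np.array(q['ft_torque']))
    print('carrier in rail (if held)',desc(np.linalg.inv(D)@Tt@np.load('car_tool.npy')))
    print('tcp in rail mm',(np.linalg.inv(D)@Tt)[:3,3]*1000)
if __name__=='__main__': st()
E
python3 st.py; python3 -c "
from h import *
cam('wrist','w5')"
```

```text
time_s: 5.07
ee_pos: [0.4015, 0.219, 0.0689]
tcp_rot: [0.995, -0.098, 0.005, 0.001]
ft_force: [-0.4, 0.1, -2.7]
width: 0.0231
t 5.07 ee [0.4015 0.219  0.0689] yaw -11.28 zax [ 0.0101 -0.0029 -0.9999] w 0.0231
F rail [-0.4196  0.0507 -2.6614] M [ 0.002   0.0555 -0.0119]
carrier in rail (if held) (array([-154.8044,   -2.1914,   21.6356]), 'yaw,pitch,roll', array([0.2729, 0.0932, 0.1527]))
tcp in rail mm [-171.4834   -3.3251   68.9021]
```

View pics/w5.png

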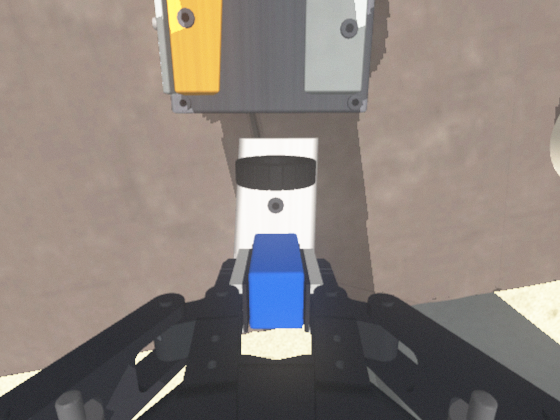

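```bash
python3 -c "
import cv2;i=cv2.imread('pics/w5.png');cv2.imwrite('pics/w5c.png',cv2.resize(i[0:185,150:380],(746,600),interpolation=cv2.INTER_CUBIC))"
```

```text
(no output)
```

View pics/w5c.png

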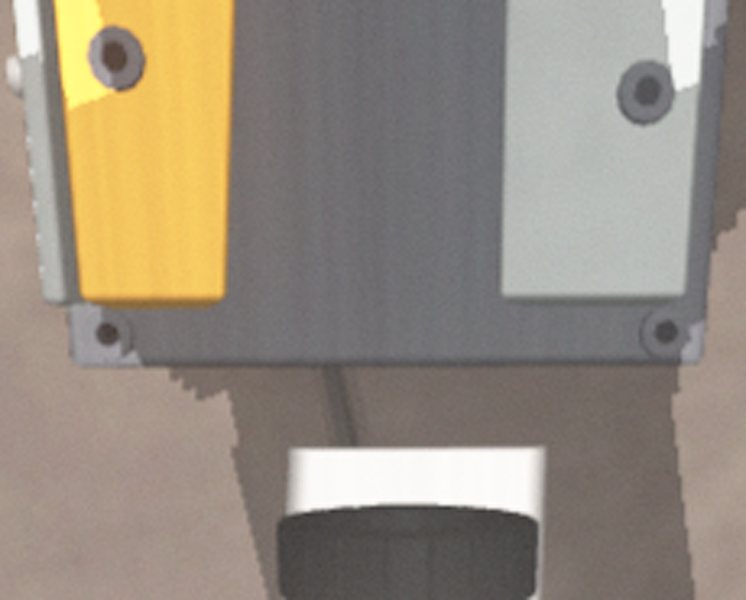

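```bash
python3 - <<'E'
from rel import *
K,T=load('w5')
g=lambda u,v:(150+u/3.2435-.35,v/3.2435-.35)
ys=-24+15.5*np.tan(np.radians(20))
pl=[((-95,58,8),g(70,362)),((-95,-58,8),g(704,363)),((-85,ys,23.5),g(502,298))]
edge=np.array(g(507,2))
def res(p):
    c,s=np.cos(p[2]),np.sin(p[2])
    w=lambda m:np.c_[p[0]+c*m[:,0]-s*m[:,1],p[1]+s*m[:,0]+c*m[:,1],m[:,2]]
    m=np.array([q[0] for q in pl])/1000
    r=(proj(K,T,w(m))-np.array([q[1] for q in pl])).ravel()
    return np.r_[r,proj(K,T,w(np.array([[p[3],ys/1000,.0235]])))[0]-edge]
s=least_squares(res,[.56,.19,-.2,-.02]); p=s.x; print('rail',p[:2],np.degrees(p[2]),p[3]);print(s.fun)
c,s_=np.cos(p[2]),np.sin(p[2]);D=np.eye(4);D[:2,:2]=[[c,-s_],[s_,c]];D[:2,3]=p[:2]
np.save('rail.npy',D)
I=np.linalg.inv(D)
for uv in [(226,299),(234,2)]: print('gib',(I@np.r_[onz(K,T,g(*uv),.0235),1])[:3]*1000)
z=.0216
for uv in [(287,449),(547,449)]: print('carrier front under',(I@np.r_[onz(K,T,g(*uv),z),1])[:3]*1000)
f=lambda u,v:(220+u/2.858-.3,130+v/2.857-.3)
for uv in [(82,405),(240,405),(83,566),(241,566)]: print('block top',(I@np.r_[onz(K,T,f(*uv),z+.061),1])[:3]*1000)
E
python3 st.py
```

```text
rail [0.5704 0.1886] -11.445561655523674 -0.04260637211416684
[ 0.3385 -0.1236  0.9192  0.3339 -1.0145 -0.1721 -0.1124 -0.003 ]
gib [-85.4093  26.5779  23.5   ]
gib [-42.7673  23.3394  23.5   ]
carrier front under [-109.6307   17.4836   21.6   ]
carrier front under [-109.4639  -27.5967   21.6   ]
block top [-160.497     7.5792   82.6   ]
block top [-160.4152  -15.5189   82.6   ]
block top [-188.1133    8.0055   82.6   ]
block top [-188.0285  -16.4703   82.6   ]
t 5.12 ee [0.4018 0.219  0.0698] yaw -11.29 zax [ 0.0108 -0.0028 -0.9999] w 0.0227
F rail [-0.4849 -0.1341 -2.9345] M [ 0.0365  0.0426 -0.0313]
carrier in rail (if held) (array([-154.5309,   -2.3167,   22.4945]), 'yaw,pitch,roll', array([0.6455, 0.0573, 0.1687]))
tcp in rail mm [-171.2316   -3.5723   69.7503]
```

```bash
python3 -m crank '[{"claw":0,"x":0.001,"y":0.005,"z":-0.01,"rx":0,"ry":0,"rz":0},{"claw":0,"x":0,"y":0,"z":-0.002,"rx":0,"ry":0,"rz":0},{"claw":0,"x":0.0098,"y":-0.002,"z":0,"rx":0,"ry":0,"rz":0},{"claw":0,"x":0.0098,"y":-0.002,"z":0,"rx":0,"ry":0,"rz":0},{"claw":0,"x":0,"y":0,"z":0,"rx":0,"ry":0,"rz":0}]'
python3 st.py; python3 -c "
from h import *
cam('wrist','w6')
import cv2;i=cv2.imread('pics/w6.png');cv2.imwrite('pics/w6c.png',cv2.resize(i[0:230,150:400],(652,600),interpolation=cv2.INTER_CUBIC))"
```

```text
time_s: 5.53
ee_pos: [0.4269, 0.2194, 0.0591]
tcp_rot: [0.995, -0.099, 0.008, 0.0]
ft_force: [0.4, 0.3, -3.0]
width: 0.0228
t 5.53 ee [0.4269 0.2194 0.0591] yaw -11.34 zax [ 0.0157 -0.0019 -0.9999] w 0.0228
F rail [ 0.356   0.4187 -2.9809] M [0.1617 0.0207 0.0553]
carrier in rail (if held) (array([-129.7644,    3.1308,   11.9702]), 'yaw,pitch,roll', array([ 0.5933, -0.2096,  0.2692]))
tcp in rail mm [-146.6854    1.8053   59.1457]
```

View pics/w6c.png

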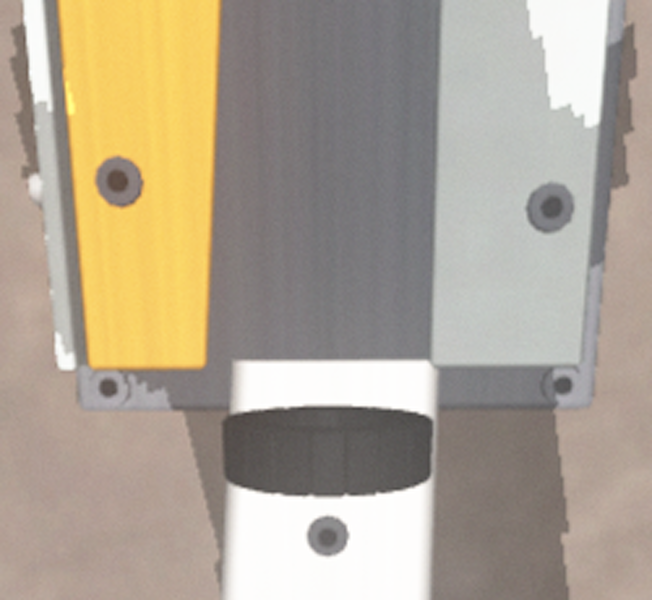

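```bash
python3 - <<'E'
from rel import *
K,T=load('w6'); I=np.linalg.inv(np.load('rail.npy'))
g=lambda u,v:(150+u/2.608-.3,v/2.609-.3)
for n,uv,z in [('foot front L',(231,361),.0115),('foot front R',(438,361),.0115),('R bar corner (-85,-18.4)',(432,364),.0235),('R bar edge',(442,2),.0235),('gib',(206,367),.0235),('gib',(221,2),.0235),('plateL',(78,407),.008),('plateR',(592,407),.008)]:
    print(n,(I@np.r_[onz(K,T,g(*uv),z),1])[:3]*1000)
E
```

```text
foot front L [-84.5849  23.0382  11.5   ]
foot front R [-84.4584 -21.7652  11.5   ]
R bar corner (-85,-18.4) [-84.4279 -19.0042  23.5   ]
R bar edge [-20.6466 -18.4012  23.5   ]
gib [-85.1501  26.6825  23.5   ]
gib [-20.7327  21.4608  23.5   ]
plateL [-94.9361  58.0855   8.    ]
plateR [-94.5998 -57.1115   8.    ]
```

```bash
python3 -m crank '[{"claw":0,"x":0,"y":-0.001,"z":-0.0025,"rx":0,"ry":0.3,"rz":0},{"claw":0,"x":0.0078,"y":-0.0016,"z":0,"rx":0,"ry":0,"rz":0},{"claw":0,"x":0.0078,"y":-0.0016,"z":0,"rx":0,"ry":0,"rz":0},{"claw":0,"x":0.0078,"y":-0.0016,"z":0,"rx":0,"ry":0,"rz":0}]'
python3 st.py; python3 -c "
from h import *
cam('wrist','w7')
import cv2;i=cv2.imread('pics/w7.png');cv2.imwrite('pics/w7c.png',cv2.resize(i[0:260,150:400],(577,600),interpolation=cv2.INTER_CUBIC))"
```

```text
time_s: 5.92
ee_pos: [0.4503, 0.2139, 0.057]
tcp_rot: [0.995, -0.098, 0.005, -0.0]
ft_force: [-0.5, 1.8, -3.2]
width: 0.023
t 5.92 ee [0.4503 0.2139 0.057 ] yaw -11.30 zax [ 0.0091 -0.0008 -1.    ] w 0.023
F rail [-0.8731  1.6958 -3.1641] M [0.3396 0.1534 0.0578]
carrier in rail (if held) (array([-106.1301,    2.3172,    9.736 ]), 'yaw,pitch,roll', array([0.6385, 0.1747, 0.2603]))
tcp in rail mm [-122.7333    0.9893   57.0241]
```

View pics/w7c.png

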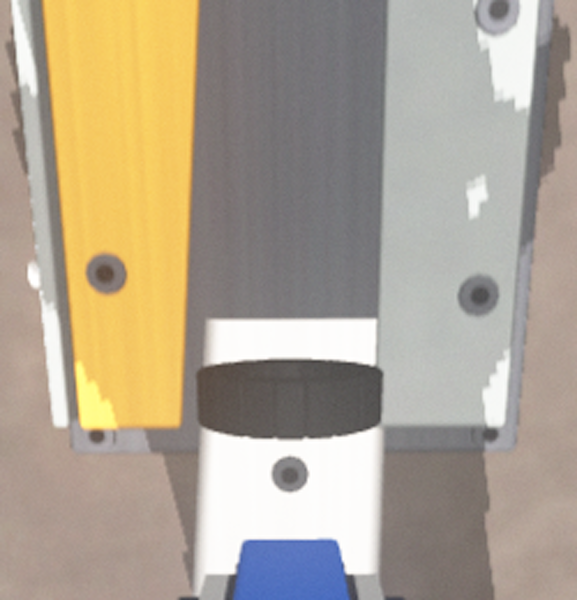

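```bash
python3 -m crank '[{"claw":0,"x":0,"y":0.0006,"z":-0.001,"rx":0,"ry":0,"rz":0},{"claw":0,"x":0.0078,"y":-0.0015,"z":0,"rx":0,"ry":0,"rz":0},{"claw":0,"x":0.0078,"y":-0.0016,"z":0,"rx":0,"ry":0,"rz":0},{"claw":0,"x":0.0078,"y":-0.0016,"z":0,"rx":0,"ry":0,"rz":0}]'
python3 st.py
```

```text
time_s: 6.3
ee_pos: [0.477, 0.2088, 0.056]
tcp_rot: [0.995, -0.099, 0.005, 0.0]
ft_force: [0.7, -0.0, -2.7]
width: 0.0235
t 6.3 ee [0.477  0.2088 0.056 ] yaw -11.32 zax [ 0.0102 -0.0017 -0.9999] w 0.0235
F rail [ 0.68    0.1325 -2.7163] M [ 0.0124  0.0107 -0.0449]
carrier in rail (if held) (array([-78.8148,   2.5669,   8.7594]), 'yaw,pitch,roll', array([0.6119, 0.1024, 0.2223]))
tcp in rail mm [-95.4786   1.2773  56.0273]
```

```bash
python3 -m crank '[{"claw":0,"x":0.0078,"y":-0.0017,"z":0,"rx":0,"ry":0,"rz":0},{"claw":0,"x":0.0078,"y":-0.0017,"z":0,"rx":0,"ry":0,"rz":0},{"claw":0,"x":0.0078,"y":-0.0017,"z":0,"rx":0,"ry":0,"rz":0},{"claw":0,"x":0.0078,"y":-0.0017,"z":0,"rx":0,"ry":0,"rz":0}]'
python3 st.py; python3 -c "
from h import *
cam('wrist','w8')
import cv2;i=cv2.imread('pics/w8.png');cv2.imwrite('pics/w8c.png',cv2.resize(i[0:360,150:400],(416,600),interpolation=cv2.INTER_CUBIC))"
```

```text
time_s: 6.63
ee_pos: [0.5119, 0.2015, 0.0559]
tcp_rot: [0.995, -0.099, 0.005, -0.0]
ft_force: [0.3, 3.1, -3.8]
width: 0.0232
t 6.63 ee [0.5119 0.2015 0.0559] yaw -11.34 zax [ 0.0102 -0.0008 -0.9999] w 0.0232
F rail [-0.3532  3.0813 -3.7531] M [0.4827 0.0837 0.1017]
carrier in rail (if held) (array([-43.1523,   2.3651,   8.5845]), 'yaw,pitch,roll', array([0.6009, 0.1107, 0.2748]))
tcp in rail mm [-59.809    1.0355  55.8538]
```

View pics/w8c.png

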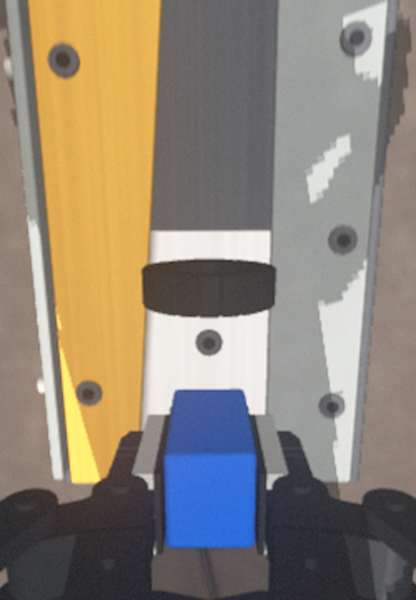

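```bash
python3 -m crank '[{"claw":0,"x":0.0001,"y":0.0005,"z":0,"rx":0,"ry":0,"rz":0},{"claw":0,"x":0.005,"y":-0.001,"z":0,"rx":0,"ry":0,"rz":0},{"claw":0,"x":0.005,"y":-0.001,"z":0,"rx":0,"ry":0,"rz":0},{"claw":0,"x":0.005,"y":-0.001,"z":0,"rx":0,"ry":0,"rz":0}]'
python3 st.py
```

```text
time_s: 7.02
ee_pos: [0.5294, 0.1981, 0.0557]
tcp_rot: [0.995, -0.099, 0.005, 0.0]
ft_force: [-0.1, 0.8, -3.8]
width: 0.0229
t 7.02 ee [0.5294 0.1981 0.0557] yaw -11.36 zax [ 0.0106 -0.0016 -0.9999] w 0.0229
F rail [-0.2424  0.7306 -3.8392] M [0.2769 0.048  0.0376]
carrier in rail (if held) (array([-25.3761,   2.5375,   8.4476]), 'yaw,pitch,roll', array([0.5758, 0.0781, 0.2361]))
tcp in rail mm [-42.0607   1.2468  55.7081]
```

```bash
python3 -m crank '[{"claw":0,"x":0.004,"y":-0.0007,"z":0,"rx":0,"ry":0,"rz":0},{"claw":0,"x":0.004,"y":-0.0008,"z":0,"rx":0,"ry":0,"rz":0},{"claw":0,"x":0.004,"y":-0.0008,"z":0,"rx":0,"ry":0,"rz":0},{"claw":0,"x":0.003,"y":-0.0006,"z":0,"rx":0,"ry":0,"rz":0}]'
python3 st.py
```

```text
time_s: 7.35
ee_pos: [0.5453, 0.1948, 0.0551]
tcp_rot: [0.995, -0.099, 0.004, 0.001]
ft_force: [-1.4, 0.3, -4.4]
width: 0.0234
t 7.35 ee [0.5453 0.1948 0.0551] yaw -11.33 zax [ 0.0079 -0.0021 -1.    ] w 0.0234
F rail [-1.4617  0.0321 -4.4218] M [0.1633 0.3201 0.0949]
carrier in rail (if held) (array([-9.2739,  2.3376,  7.8402]), 'yaw,pitch,roll', array([0.6038, 0.2267, 0.1762]))
tcp in rail mm [-25.8357   1.0894  55.1451]
```

```bash
python3 -m crank '[{"claw":0,"x":0.002,"y":-0.0004,"z":0,"rx":0,"ry":0,"rz":0},{"claw":0,"x":0.002,"y":-0.0004,"z":0,"rx":0,"ry":0,"rz":0}]'
python3 st.py;  python3 -m crank '[{"claw":0,"x":0.002,"y":-0.0004,"z":0,"rx":0,"ry":0,"rz":0},{"claw":0,"x":0.002,"y":-0.0004,"z":0,"rx":0,"ry":0,"rz":0}]'
python3 st.py
```

```text
time_s: 7.52
ee_pos: [0.5493, 0.1938, 0.0547]
tcp_rot: [0.995, -0.099, 0.003, 0.001]
ft_force: [-1.4, 0.2, -4.6]
width: 0.023
t 7.52 ee [0.5493 0.1938 0.0547] yaw -11.32 zax [ 0.0063 -0.0023 -1.    ] w 0.023
F rail [-1.4523 -0.0516 -4.646 ] M [0.0206 0.3429 0.0533]
carrier in rail (if held) (array([-5.1567,  2.1643,  7.3531]), 'yaw,pitch,roll', array([0.6107, 0.3124, 0.1455]))
tcp in rail mm [-21.6479   0.9402  54.6833]
time_s: 7.68
ee_pos: [0.5528, 0.193, 0.0543]
tcp_rot: [0.995, -0.099, 0.002, 0.001]
ft_force: [-8.7, 3.6, 1.8]
width: 0.0229
t 7.68 ee [0.5528 0.193  0.0543] yaw -11.31 zax [ 0.0039 -0.0024 -1.    ] w 0.0229
F rail [-9.2051  1.8325  1.8135] M [0.3702 1.3089 0.1256]
carrier in rail (if held) (array([-1.7241,  2.0712,  6.9783]), 'yaw,pitch,roll', array([0.6219, 0.4495, 0.1146]))
tcp in rail mm [-18.102    0.8706  54.3483]
```

```bash
python3 -m crank '[{"claw":0.5,"x":0,"y":0,"z":0,"rx":0,"ry":0,"rz":0},{"claw":0.5,"x":0,"y":0,"z":0,"rx":0,"ry":0,"rz":0},{"claw":0.5,"x":0,"y":0,"z":0,"rx":0,"ry":0,"rz":0},{"claw":0.5,"x":0,"y":0,"z":0,"rx":0,"ry":0,"rz":0}]'
python3 st.py; python3 -c "
from h import *
cam('wrist','w9')"
```

```text
time_s: 8.02
ee_pos: [0.5553, 0.1929, 0.0563]
tcp_rot: [0.995, -0.099, 0.006, 0.0]
ft_force: [-0.2, 0.5, -0.1]
width: 0.0429
t 8.02 ee [0.5553 0.1929 0.0563] yaw -11.35 zax [ 0.0109 -0.0021 -0.9999] w 0.0429
F rail [-0.3464  0.4898 -0.1235] M [ 0.0058 -0.0217  0.0019]
carrier in rail (if held) (array([1.1252, 2.5498, 9.0679]), 'yaw,pitch,roll', array([0.5882, 0.0574, 0.2116]))
tcp in rail mm [-15.5764   1.2756  56.3229]
```

View pics/w9.png

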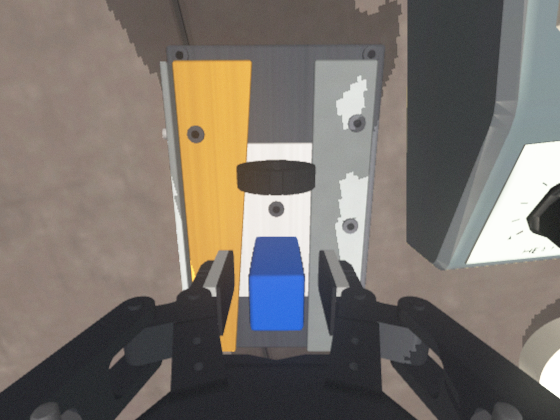

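```bash
python3 -m crank '[{"claw":0.5,"x":-0.015,"y":0.003,"z":0,"rx":0,"ry":0,"rz":0},{"claw":0.5,"x":-0.015,"y":0.003,"z":0,"rx":0,"ry":0,"rz":0},{"claw":0.5,"x":-0.012,"y":0.0024,"z":0,"rx":0,"ry":0,"rz":0},{"claw":0,"x":0,"y":0,"z":0,"rx":0,"ry":0,"rz":0},{"claw":0,"x":0,"y":0,"z":0,"rx":0,"ry":0,"rz":0},{"claw":0,"x":0,"y":0,"z":0,"rx":0,"ry":0,"rz":0},{"claw":0,"x":0,"y":0,"z":0,"rx":0,"ry":0,"rz":0},{"claw":0,"x":0,"y":0,"z":0,"rx":0,"ry":0,"rz":0},{"claw":0,"x":0,"y":0,"z":0,"rx":0,"ry":0,"rz":0}]'
python3 st.py; python3 -c "
from h import *
cam('wrist','w10')"
```

```text
time_s: 8.82
ee_pos: [0.5166, 0.2008, 0.0583]
tcp_rot: [0.995, -0.1, 0.01, -0.0]
ft_force: [-0.1, 0.1, 0.8]
width: 0.0004
t 8.82 ee [0.5166 0.2008 0.0583] yaw -11.44 zax [ 0.0196 -0.0013 -0.9998] w 0.0004
F rail [-0.102   0.1086  0.8178] M [-0.0352  0.0335  0.0159]
carrier in rail (if held) (array([-38.0376,   2.7109,  11.1679]), 'yaw,pitch,roll', array([ 0.4968, -0.4236,  0.348 ]))
tcp in rail mm [-55.1362   1.3474  58.2781]
```

View pics/w10.png

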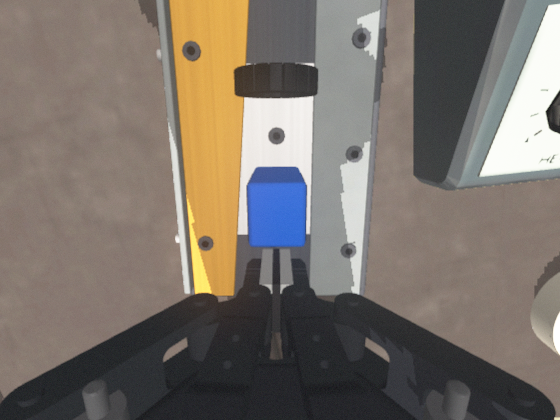

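```bash
python3 -m crank '[{"claw":0,"x":0,"y":-0.0005,"z":-0.01,"rx":0.1,"ry":1.1,"rz":0},{"claw":0,"x":0.002,"y":-0.0004,"z":0,"rx":0,"ry":0,"rz":0}]'
python3 st.py; python3 -c "
from h import *
I=np.linalg.inv(np.load('rail.npy'))
K,T=load('w10')
for uv,z in [((248,246),.069),((305,246),.069),((248,185),.069),((305,185),.069),((244,62),.008),((312,62),.008)]: print((I@np.r_[onz(K,T,uv,z),1])[:3]*1000)
"
```

```text
time_s: 9.03
ee_pos: [0.5187, 0.1998, 0.0475]
tcp_rot: [0.995, -0.1, -0.001, -0.0]
ft_force: [-0.5, -0.1, -0.4]
width: 0.0002
t 9.03 ee [0.5187 0.1998 0.0475] yaw -11.45 zax [-0.0011  0.0006 -1.    ] w 0.0002
F rail [-0.4968 -0.1604 -0.3652] M [ 0.007  -0.0078  0.0105]
carrier in rail (if held) (array([-36.7178,   2.0131,   0.0621]), 'yaw,pitch,roll', array([0.4892, 0.7623, 0.2331]))
tcp in rail mm [-52.8387   0.755   47.5187]
[-34.0937  12.7638  69.    ]
[-34.037  -11.0933  69.    ]
[-8.1188 12.1591 69.    ]
[ -8.0806 -10.4043  69.    ]
[47.0526 18.5403  8.    ]
[ 47.0716 -18.0839   8.    ]
```

```bash
python3 -m crank '[{"claw":0,"x":0.002,"y":-0.0004,"z":0,"rx":0,"ry":0,"rz":0},{"claw":0,"x":0.002,"y":-0.0004,"z":0,"rx":0,"ry":0,"rz":0}]'
python3 st.py;  python3 -m crank '[{"claw":0,"x":0.0015,"y":-0.0003,"z":0,"rx":0,"ry":0,"rz":0}]'
python3 st.py; python3 -m crank '[{"claw":0,"x":0.0015,"y":-0.0003,"z":0,"rx":0,"ry":0,"rz":0}]'
python3 st.py
```

```text
time_s: 9.2
ee_pos: [0.5232, 0.1987, 0.0466]
tcp_rot: [0.995, -0.1, -0.001, -0.0]
ft_force: [-0.1, -0.1, -0.6]
width: -0.0
t 9.2 ee [0.5232 0.1987 0.0466] yaw -11.46 zax [-0.0026  0.0005 -1.    ] w -0.0
F rail [-0.1277 -0.082  -0.6161] M [ 0.0563 -0.0106  0.0175]
carrier in rail (if held) (array([-32.1955,   1.8458,  -0.8485]), 'yaw,pitch,roll', array([0.4743, 0.8455, 0.2088]))
tcp in rail mm [-48.248    0.6124  46.6319]
time_s: 9.28
ee_pos: [0.5251, 0.1983, 0.0465]
tcp_rot: [0.995, -0.1, -0.001, -0.0]
ft_force: [-0.0, -0.4, -0.1]
width: 0.0001
t 9.28 ee [0.5251 0.1983 0.0465] yaw -11.47 zax [-0.0026  0.0005 -1.    ] w 0.0001
F rail [ 0.0411 -0.3786 -0.0684] M [-0.0059 -0.035   0.0164]
carrier in rail (if held) (array([-30.2663,   1.8274,  -1.0129]), 'yaw,pitch,roll', array([0.4671, 0.8473, 0.2069]))
tcp in rail mm [-46.3175   0.5976  46.4681]
time_s: 9.37
ee_pos: [0.5255, 0.1982, 0.0464]
tcp_rot: [0.995, -0.1, -0.003, -0.0]
ft_force: [-12.3, 2.2, 9.7]
width: -0.0004
t 9.37 ee [0.5255 0.1982 0.0464] yaw -11.47 zax [-0.006   0.0007 -1.    ] w -0.0004
F rail [-12.5434  -0.2544   9.7399] M [0.4512 1.6466 0.0524]
carrier in rail (if held) (array([-29.9823,   1.7552,  -1.1262]), 'yaw,pitch,roll', array([0.4644, 1.0374, 0.1847]))
tcp in rail mm [-45.8761   0.5458  46.4083]
```

```bash
python3 -m crank '[{"claw":0,"x":0.0005,"y":-0.0001,"z":0.001,"rx":0,"ry":0,"rz":0}]'
python3 st.py; python3 -m crank '[{"claw":0,"x":0.0008,"y":-0.0002,"z":0.0005,"rx":0,"ry":0,"rz":0}]'
python3 st.py
```

```text
time_s: 9.45
ee_pos: [0.5254, 0.1982, 0.0472]
tcp_rot: [0.995, -0.1, -0.004, 0.0]
ft_force: [-1.1, 0.6, -0.6]
width: 0.0002
t 9.45 ee [0.5254 0.1982 0.0472] yaw -11.47 zax [-0.008   0.0007 -1.    ] w 0.0002
F rail [-1.2432  0.387  -0.5613] M [0.0071 0.2209 0.0044]
carrier in rail (if held) (array([-30.1989,   1.7034,  -0.3283]), 'yaw,pitch,roll', array([0.4693, 1.1507, 0.1636]))
tcp in rail mm [-45.9987   0.5108  47.2379]
time_s: 9.53
ee_pos: [0.5254, 0.1982, 0.0475]
tcp_rot: [0.995, -0.1, -0.005, 0.0]
ft_force: [-4.8, 2.1, -4.1]
width: -0.0003
t 9.53 ee [0.5254 0.1982 0.0475] yaw -11.46 zax [-0.0101  0.0009 -0.9999] w -0.0003
F rail [-5.103   1.1162 -4.1011] M [0.3171 0.5952 0.025 ]
carrier in rail (if held) (array([-30.3019,   1.6499,  -0.0985]), 'yaw,pitch,roll', array([0.4773, 1.2726, 0.1472]))
tcp in rail mm [-46.0004   0.4694  47.5015]
```

```bash
python3 -m crank '[{"claw":0,"x":0.001,"y":-0.0002,"z":0.0002,"rx":0,"ry":-0.4,"rz":0}]'
python3 st.py; python3 -m crank '[{"claw":0,"x":0.0012,"y":-0.0002,"z":0.0002,"rx":0,"ry":-0.4,"rz":0}]'
python3 st.py
```

```text
time_s: 9.62
ee_pos: [0.5255, 0.1981, 0.0474]
tcp_rot: [0.995, -0.1, -0.003, -0.0]
ft_force: [-6.5, 2.3, 0.5]
width: 0.0003
t 9.62 ee [0.5255 0.1981 0.0474] yaw -11.45 zax [-0.0058  0.001  -1.    ] w 0.0003
F rail [-6.8024  0.9662  0.4877] M [0.3382 0.8168 0.0005]
carrier in rail (if held) (array([-30.0109,   1.7088,  -0.1788]), 'yaw,pitch,roll', array([0.4802, 1.0291, 0.204 ]))
tcp in rail mm [-45.9112   0.479   47.353 ]
time_s: 9.7
ee_pos: [0.5255, 0.1982, 0.0473]
tcp_rot: [0.995, -0.1, -0.001, -0.0]
ft_force: [-6.8, 3.0, 1.9]
width: 0.0001
t 9.7 ee [0.5255 0.1982 0.0473] yaw -11.44 zax [-0.0013  0.0011 -1.    ] w 0.0001
F rail [-7.2277  1.6088  1.9155] M [0.2389 1.0159 0.0494]
carrier in rail (if held) (array([-29.7429,   1.7946,  -0.1569]), 'yaw,pitch,roll', array([0.4982, 0.7785, 0.2569]))
tcp in rail mm [-45.8501   0.5144  47.3038]
```

```bash
python3 -m crank '[{"claw":0,"x":0.0017,"y":-0.0003,"z":0,"rx":0,"ry":0,"rz":0}]'
python3 st.py; python3 -m crank '[{"claw":0,"x":0.002,"y":-0.0004,"z":0,"rx":0,"ry":0,"rz":0}]'
python3 st.py
```

```text
time_s: 9.78
ee_pos: [0.5255, 0.1982, 0.0473]
tcp_rot: [0.995, -0.099, -0.002, -0.0]
ft_force: [-12.1, 2.1, 8.3]
width: -0.0001
t 9.78 ee [0.5255 0.1982 0.0473] yaw -11.42 zax [-0.0048  0.0012 -1.    ] w -0.0001
F rail [-12.3119  -0.3006   8.2973] M [0.3018 1.6761 0.0886]
carrier in rail (if held) (array([-29.8834,   1.7536,  -0.2352]), 'yaw,pitch,roll', array([0.5153, 0.9755, 0.2228]))
tcp in rail mm [-45.8271   0.4982  47.2813]
time_s: 9.87
ee_pos: [0.5255, 0.1981, 0.0474]
tcp_rot: [0.995, -0.099, -0.005, -0.0]
ft_force: [-13.1, 2.2, 8.0]
width: -0.0001
t 9.87 ee [0.5255 0.1981 0.0474] yaw -11.39 zax [-0.0094  0.0013 -1.    ] w -0.0001
F rail [-13.2719  -0.4435   7.9608] M [ 0.399   1.6495 -0.0185]
carrier in rail (if held) (array([-30.162 ,   1.7034,  -0.2359]), 'yaw,pitch,roll', array([0.5438, 1.2359, 0.1814]))
tcp in rail mm [-45.8894   0.4762  47.3534]
```

```bash
python3 -c "
from h import *
cam('wrist','w11')
i=cv2.imread('pics/w11.png');cv2.imwrite('pics/w11c.png',cv2.resize(i[20:300,190:360],None,fx=4,fy=4,interpolation=cv2.INTER_CUBIC)[:600]);cv2.imwrite('pics/w11d.png',cv2.resize(i[150:300,190:360],None,fx=4,fy=4,interpolation=cv2.INTER_CUBIC))
"
```

```text
(no output)
```

View pics/w11c.png

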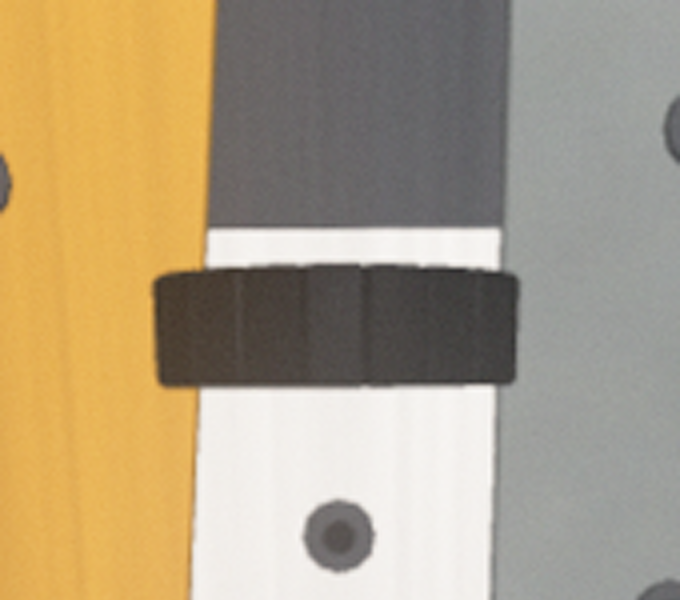

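View pics/w11d.png

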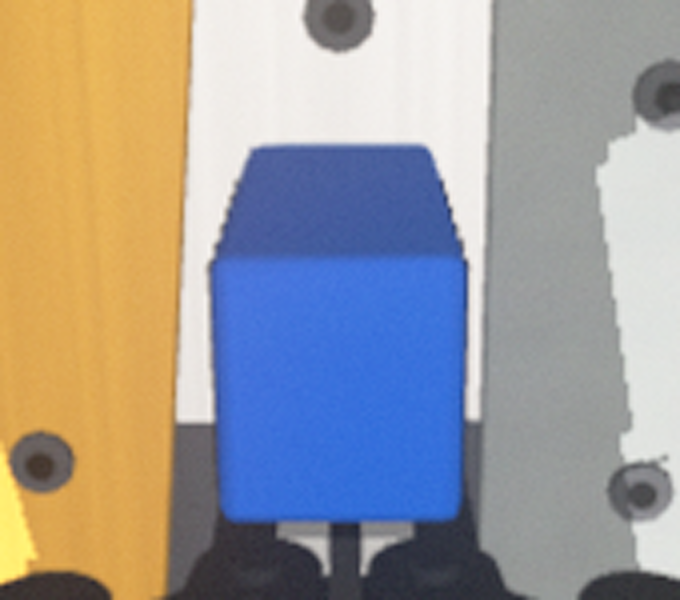

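```bash
python3 -m crank '[{"claw":0,"x":0.002,"y":-0.0004,"z":0.0006,"rx":0,"ry":-0.5,"rz":0}]'
python3 st.py; python3 -m crank '[{"claw":0,"x":0.0023,"y":-0.0004,"z":0.0006,"rx":0,"ry":-0.4,"rz":0}]'
python3 st.py
```

```text
time_s: 10.0
ee_pos: [0.5255, 0.1981, 0.0475]
tcp_rot: [0.995, -0.099, -0.003, -0.0]
ft_force: [-6.7, 2.5, -5.8]
width: 0.0001
t 10.0 ee [0.5255 0.1981 0.0475] yaw -11.38 zax [-0.0057  0.0015 -1.    ] w 0.0001
F rail [-7.0471  1.0866 -5.8024] M [0.4202 0.9716 0.0375]
carrier in rail (if held) (array([-29.9711,   1.7204,  -0.0822]), 'yaw,pitch,roll', array([0.5593, 1.0333, 0.2308]))
tcp in rail mm [-45.866    0.4466  47.4503]
time_s: 10.08
ee_pos: [0.5255, 0.1981, 0.0474]
tcp_rot: [0.995, -0.099, -0.002, -0.001]
ft_force: [-10.4, 2.7, 0.2]
width: -0.0002
t 10.08 ee [0.5255 0.1981 0.0474] yaw -11.35 zax [-0.0039  0.0016 -1.    ] w -0.0002
F rail [-10.6907   0.6081   0.2181] M [0.3965 1.4689 0.0886]
carrier in rail (if held) (array([-29.8419,   1.7616,  -0.1106]), 'yaw,pitch,roll', array([0.585 , 0.933 , 0.2575]))
tcp in rail mm [-45.8191   0.4578  47.3934]
```

```bash
python3 -m crank '[{"claw":0,"x":0.0025,"y":-0.0005,"z":0.0005,"rx":0,"ry":0,"rz":0}]'
python3 st.py; python3 -m crank '[{"claw":0,"x":0.0027,"y":-0.0005,"z":0.0005,"rx":0,"ry":-0.2,"rz":0}]'
python3 st.py
```

```text
time_s: 10.17
ee_pos: [0.5255, 0.1981, 0.0474]
tcp_rot: [0.995, -0.099, -0.005, -0.0]
ft_force: [-12.0, 4.5, 5.2]
width: 0.0002
t 10.17 ee [0.5255 0.1981 0.0474] yaw -11.32 zax [-0.0095  0.0018 -1.    ] w 0.0002
F rail [-12.6587   2.0197   5.2032] M [0.552  1.7533 0.0487]
carrier in rail (if held) (array([-30.149 ,   1.7087,  -0.1486]), 'yaw,pitch,roll', array([0.6145, 1.251 , 0.2097]))
tcp in rail mm [-45.8621   0.4389  47.4444]
time_s: 10.25
ee_pos: [0.5255, 0.1981, 0.0475]
tcp_rot: [0.995, -0.098, -0.006, -0.0]
ft_force: [-13.1, 3.6, 4.6]
width: 0.0
t 10.25 ee [0.5255 0.1981 0.0475] yaw -11.30 zax [-0.0127  0.002  -0.9999] w 0.0
F rail [-13.5514   0.9182   4.6148] M [0.4642 1.7643 0.0369]
carrier in rail (if held) (array([-30.3273,   1.6675,  -0.189 ]), 'yaw,pitch,roll', array([0.6378, 1.4311, 0.1873]))
tcp in rail mm [-45.8904   0.4114  47.4535]
```

```bash
python3 -m crank '[{"claw":0,"x":0.0032,"y":-0.0006,"z":0.0005,"rx":0,"ry":-0.3,"rz":0}]'
python3 st.py; python3 -m crank '[{"claw":0,"x":0.0034,"y":-0.0007,"z":0.0004,"rx":0,"ry":-0.3,"rz":0}]'
python3 st.py
```

```text
time_s: 10.33
ee_pos: [0.5255, 0.1981, 0.0474]
tcp_rot: [0.995, -0.098, -0.008, -0.0]
ft_force: [-15.4, 3.9, 6.1]
width: 0.0002
t 10.33 ee [0.5255 0.1981 0.0474] yaw -11.26 zax [-0.0151  0.0022 -0.9999] w 0.0002
F rail [-15.8465   0.7943   6.1275] M [0.587  2.148  0.0307]
carrier in rail (if held) (array([-30.4305,   1.6592,  -0.2296]), 'yaw,pitch,roll', array([0.6718, 1.5666, 0.1742]))
tcp in rail mm [-45.8802   0.4061  47.4499]
time_s: 10.42
ee_pos: [0.5254, 0.198, 0.0475]
tcp_rot: [0.995, -0.098, -0.009, -0.0]
ft_force: [-16.0, 4.5, 7.4]
width: -0.0001
t 10.42 ee [0.5254 0.198  0.0475] yaw -11.23 zax [-0.0178  0.0026 -0.9998] w -0.0001
F rail [-16.5842   1.2032   7.4157] M [0.7229 2.2193 0.0486]
carrier in rail (if held) (array([-30.5808,   1.626 ,  -0.2483]), 'yaw,pitch,roll', array([0.7079, 1.7238, 0.1641]))
tcp in rail mm [-45.8989   0.3731  47.4737]
```

```bash
python3 - <<'E'
from rel import *
K,T=load('w11'); I=np.linalg.inv(np.load('rail.npy'))
c=lambda u,v:(190+u/4-.4,20+v/4-.4); d=lambda u,v:(190+u/4-.4,150+v/4-.4)
t=np.tan(np.radians(20))
for a,b in [(c(217,2),c(511,2)),(c(207,228),c(502,228)),(c(192,560),c(492,560)),(d(182,300),d(487,300)),(d(170,520),d(481,520))]:
    A=(I@np.r_[onz(K,T,a,.0235),1])[:3]*1000;B=(I@np.r_[onz(K,T,b,.0235),1])[:3]*1000
    x=(A[0]+B[0])/2; print('x %.1f gib y %.2f bar y %.2f  gap %.2f nominal %.2f'%(x,A[1],B[1],A[1]-B[1],48-np.tan(np.radians(5))*x-2*15.5*t))
P=lambda uv,z:(I@np.r_[onz(K,T,uv,z),1])[:3]*1000
print('foot front',P(c(207,230),.008),P(c(500,229),.008),P(c(207,230),.022));
print('foot rear top',P(d(178,423),.022),P(d(483,423),.022))
for u in [(214,258),(467,258),(224,520),(461,520)]: print('block',P(d(*u),.069))
for u in [(250,147),(430,147)]: print('block front bottom',P(d(*u),.022))
E
```

```text
x 67.3 gib y 14.38 bar y -17.62  gap 32.01 nominal 30.83
x 44.5 gib y 16.19 bar y -17.55  gap 33.74 nominal 32.82
x 6.6 gib y 19.23 bar y -17.82  gap 37.05 nominal 36.14
x -27.6 gib y 21.74 bar y -18.44  gap 40.18 nominal 39.13
x -60.3 gib y 24.64 bar y -18.78  gap 43.42 nominal 41.99
foot front [45.8384 17.804   8.    ] [ 46.0242 -19.1262   8.    ] [44.4207 16.3498 22.    ]
foot rear top [-46.1835  23.1773  22.    ] [-46.1051 -18.7229  22.    ]
block [-6.6524 12.2819 69.    ]
block [ -6.6091 -10.8363  69.    ]
block [-33.6751  12.1056  69.    ]
block [-33.6317 -11.0948  69.    ]
block front bottom [-7.3094 12.4694 22.    ]
block front bottom [ -7.2663 -10.5723  22.    ]
```

```bash
python3 -m crank '[{"claw":0,"x":-0.006,"y":0.0012,"z":0,"rx":0,"ry":-1,"rz":0},{"claw":0,"x":-0.006,"y":0.0012,"z":0.006,"rx":0,"ry":0,"rz":0},{"claw":0,"x":0.004,"y":0.02,"z":0,"rx":0,"ry":0,"rz":0},{"claw":0,"x":0.004,"y":0.019,"z":0,"rx":0,"ry":0,"rz":0},{"claw":0,"x":0,"y":0,"z":-0.008,"rx":0,"ry":0,"rz":0}]'
python3 st.py
```

```text
time_s: 10.83
ee_pos: [0.5228, 0.2405, 0.0491]
tcp_rot: [0.995, -0.099, 0.003, -0.002]
ft_force: [-0.1, 0.8, -0.2]
width: 0.0002
t 10.83 ee [0.5228 0.2405 0.0491] yaw -11.31 zax [ 0.0063  0.0034 -1.    ] w 0.0002
F rail [-0.2531  0.7472 -0.1772] M [0.0123 0.0221 0.0418]
carrier in rail (if held) (array([-40.5133,  42.958 ,   1.7451]), 'yaw,pitch,roll', array([0.6312, 0.3764, 0.4674]))
tcp in rail mm [-56.9483  41.4632  49.087 ]
```

```bash
python3 -m crank '[{"claw":0,"x":0,"y":0,"z":-0.006,"rx":0,"ry":0,"rz":0},{"claw":0,"x":0,"y":0,"z":-0.003,"rx":0,"ry":0,"rz":0}]'
for i in 1 2 3; do python3 -m crank '[{"claw":0,"x":0,"y":0,"z":-0.0012,"rx":0,"ry":0,"rz":0}]'; done
```

```text
time_s: 11.0
ee_pos: [0.523, 0.2405, 0.0395]
tcp_rot: [0.995, -0.098, 0.004, -0.002]
ft_force: [-0.7, -0.4, -0.1]
width: -0.0003
time_s: 11.08
ee_pos: [0.5228, 0.2399, 0.0377]
tcp_rot: [0.995, -0.098, 0.003, -0.002]
ft_force: [-0.0, -0.4, 0.2]
width: -0.0
time_s: 11.17
ee_pos: [0.523, 0.2398, 0.0374]
tcp_rot: [0.995, -0.098, 0.003, -0.002]
ft_force: [-7.3, 4.5, 24.7]
width: 0.0003
time_s: 11.25
ee_pos: [0.5229, 0.2398, 0.0375]
tcp_rot: [0.995, -0.099, 0.004, -0.003]
ft_force: [-6.4, 3.0, 15.2]
width: 0.0001
```

```bash
python3 -m crank '[{"claw":0,"x":0,"y":0,"z":0.03,"rx":0,"ry":0,"rz":0},{"claw":0,"x":0,"y":0,"z":0.032,"rx":0,"ry":0,"rz":0},{"claw":0,"x":0.007,"y":-0.012,"z":0,"rx":0,"ry":0,"rz":0},{"claw":0,"x":0.007,"y":-0.012,"z":0,"rx":0,"ry":0,"rz":0},{"claw":0,"x":0.007,"y":-0.012,"z":0,"rx":0,"ry":0,"rz":0},{"claw":0,"x":0.006,"y":-0.01,"z":0,"rx":0,"ry":0,"rz":0}]'
python3 st.py
```

```text
time_s: 11.75
ee_pos: [0.5498, 0.189, 0.1013]
tcp_rot: [0.995, -0.099, 0.002, -0.002]
ft_force: [1.2, -0.4, -0.1]
width: 0.0
t 11.75 ee [0.5498 0.189  0.1013] yaw -11.37 zax [ 0.0051  0.0043 -1.    ] w 0.0
F rail [ 1.2966 -0.1447 -0.0563] M [0.0251 0.0026 0.0074]
carrier in rail (if held) (array([-3.8636, -2.1078, 53.9413]), 'yaw,pitch,roll', array([0.572 , 0.4562, 0.5074]))
tcp in rail mm [-20.2338  -3.6179 101.3051]
```

```bash
python3 -m crank '[{"claw":0,"x":0.0008,"y":0.004,"z":-0.008,"rx":-0.2,"ry":0,"rz":0},{"claw":0,"x":0,"y":0,"z":-0.004,"rx":0,"ry":0,"rz":0}]'
python3 st.py
```

```text
time_s: 11.92
ee_pos: [0.5524, 0.1894, 0.0876]
tcp_rot: [0.995, -0.101, 0.002, -0.0]
ft_force: [-0.5, -0.1, -0.0]
width: -0.0002
t 11.92 ee [0.5524 0.1894 0.0876] yaw -11.65 zax [ 0.0045  0.0002 -1.    ] w -0.0002
F rail [-0.4429 -0.1446 -0.02  ] M [0.052  0.0168 0.0137]
carrier in rail (if held) (array([-1.3592, -1.5242, 40.2839]), 'yaw,pitch,roll', array([0.2897, 0.4414, 0.2701]))
tcp in rail mm [-17.7499  -2.7581  87.6487]
```

```bash
for i in 1 2 3; do python3 -m crank '[{"claw":0,"x":-0.0003,"y":0.0003,"z":-0.0008,"rx":0,"ry":0,"rz":0}]'; done
```

```text
time_s: 12.0
ee_pos: [0.5518, 0.1892, 0.0851]
tcp_rot: [0.995, -0.102, 0.001, 0.0]
ft_force: [-0.3, -0.5, -0.0]
width: 0.0001
time_s: 12.08
ee_pos: [0.551, 0.1895, 0.0832]
tcp_rot: [0.995, -0.102, -0.0, 0.0]
ft_force: [-0.2, 0.4, -0.1]
width: -0.0005
time_s: 12.17
ee_pos: [0.551, 0.1897, 0.083]
tcp_rot: [0.995, -0.102, 0.0, 0.001]
ft_force: [-2.8, -6.0, 22.7]
width: -0.0001
```

```bash
python3 -m crank '[{"claw":0,"x":0,"y":0,"z":0.008,"rx":0,"ry":0,"rz":0},{"claw":0,"x":-0.016,"y":0.0045,"z":0,"rx":0,"ry":0,"rz":0},{"claw":0,"x":-0.018,"y":0.005,"z":0,"rx":0,"ry":0,"rz":0},{"claw":0,"x":0,"y":0,"z":0,"rx":0,"ry":0,"rz":0}]'
python3 st.py; python3 -c "
from h import *
cam('wrist','w12')"
```

```text
time_s: 12.5
ee_pos: [0.5156, 0.2004, 0.0914]
tcp_rot: [0.995, -0.101, 0.0, 0.001]
ft_force: [-0.3, -0.5, -0.4]
width: 0.0001
t 12.5 ee [0.5156 0.2004 0.0914] yaw -11.58 zax [ 0.0007 -0.0013 -1.    ] w 0.0001
F rail [-0.1934 -0.5359 -0.3549] M [ 0.0023 -0.0394 -0.0142]
carrier in rail (if held) (array([-39.7506,   1.901 ,  43.9951]), 'yaw,pitch,roll', array([0.3533, 0.6408, 0.1444]))
tcp in rail mm [-55.9755   0.7536  91.4191]
```

View pics/w12.png

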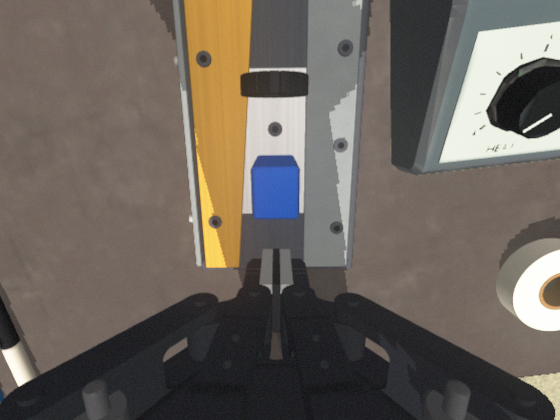

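```bash
python3 -m crank '[{"claw":0,"x":0,"y":0,"z":-0.02,"rx":0,"ry":0,"rz":0},{"claw":0,"x":0,"y":0,"z":-0.02,"rx":0,"ry":0,"rz":0},{"claw":0,"x":0.003,"y":-0.0006,"z":0,"rx":0,"ry":0,"rz":0},{"claw":0,"x":0.003,"y":-0.0006,"z":0,"rx":0,"ry":0,"rz":0}]'
python3 st.py
```

```text
time_s: 12.88
ee_pos: [0.5261, 0.1997, 0.0522]
tcp_rot: [0.995, -0.1, 0.003, -0.0]
ft_force: [-14.9, 3.5, 13.9]
width: 0.0001
t 12.88 ee [0.5261 0.1997 0.0522] yaw -11.48 zax [ 0.0067 -0.0005 -1.    ] w 0.0001
F rail [-15.306    0.4269  13.8772] M [0.7607 2.5564 0.0489]
carrier in rail (if held) (array([-29.0798,   3.3503,   4.8586]), 'yaw,pitch,roll', array([0.458 , 0.3095, 0.256 ]))
tcp in rail mm [-45.5759   2.079   52.1859]
```

```bash
python3 -m crank '[{"claw":0,"x":0.0015,"y":-0.0007,"z":0.0008,"rx":0,"ry":0,"rz":0}]'
python3 st.py;python3 -m crank '[{"claw":0,"x":0.0024,"y":-0.0006,"z":0.0006,"rx":0,"ry":0,"rz":0}]'
python3 st.py;python3 -m crank '[{"claw":0,"x":0.0027,"y":-0.0006,"z":0.0005,"rx":0,"ry":0,"rz":0}]'
python3 st.py
```

```text
time_s: 12.97
ee_pos: [0.526, 0.1994, 0.0524]
tcp_rot: [0.995, -0.1, 0.0, -0.0]
ft_force: [-11.1, 6.8, -7.7]
width: -0.0002
t 12.97 ee [0.526  0.1994 0.0524] yaw -11.49 zax [ 0.0001  0.0002 -1.    ] w -0.0002
F rail [-12.1986   4.5005  -7.7231] M [1.2374 1.8999 0.0923]
carrier in rail (if held) (array([-29.4125,   3.0183,   4.9413]), 'yaw,pitch,roll', array([0.4502, 0.69  , 0.2197]))
tcp in rail mm [-45.5942   1.7817  52.3778]
time_s: 13.05
ee_pos: [0.526, 0.1994, 0.0525]
tcp_rot: [0.995, -0.1, -0.004, -0.0]
ft_force: [-13.3, 5.9, -0.8]
width: -0.0003
t 13.05 ee [0.526  0.1994 0.0525] yaw -11.48 zax [-0.008   0.0009 -1.    ] w -0.0003
F rail [-14.2067   3.0997  -0.7682] M [0.8149 1.9862 0.0357]
carrier in rail (if held) (array([-29.8214,   2.979 ,   4.8885]), 'yaw,pitch,roll', array([0.4594, 1.1541, 0.1744]))
tcp in rail mm [-45.6185   1.7803  52.4554]
time_s: 13.13
ee_pos: [0.5259, 0.1994, 0.0526]
tcp_rot: [0.995, -0.1, -0.008, 0.0]
ft_force: [-13.5, 4.0, 0.6]
width: -0.0001
t 13.13 ee [0.5259 0.1994 0.0526] yaw -11.46 zax [-0.0168  0.0015 -0.9999] w -0.0001
F rail [-13.9825   1.2434   0.5509] M [0.7009 1.9357 0.021 ]
carrier in rail (if held) (array([-30.3444,   2.9272,   4.8545]), 'yaw,pitch,roll', array([0.4773, 1.6541, 0.112 ]))
tcp in rail mm [-45.7259   1.7785  52.5587]
```

```bash
python3 -m crank '[{"claw":0,"x":0.003,"y":-0.0006,"z":0.0003,"rx":0,"ry":-0.4,"rz":0}]'
python3 st.py
python3 -m crank '[{"claw":0,"x":-0.006,"y":0.0012,"z":0,"rx":0,"ry":-0.6,"rz":0},{"claw":0,"x":-0.008,"y":0.0015,"z":0.01,"rx":0,"ry":0,"rz":0},{"claw":0,"x":0,"y":0,"z":0.035,"rx":0,"ry":0,"rz":0},{"claw":0,"x":0.01,"y":0,"z":0.035,"rx":0,"ry":0,"rz":0},{"claw":0,"x":0,"y":0,"z":0.02,"rx":0,"ry":0,"rz":0},{"claw":0,"x":0,"y":0,"z":0,"rx":0,"ry":0,"rz":0}]'
python3 st.py; python3 -c "
from h import *
cam('wrist','w13')
i=cv2.imread('pics/w13.png');cv2.imwrite('pics/w13c.png',cv2.resize(i[0:230,180:370],None,fx=2.6,fy=2.6,interpolation=cv2.INTER_CUBIC)[:600])"
```

```text
time_s: 13.22
ee_pos: [0.5259, 0.1994, 0.0525]
tcp_rot: [0.995, -0.1, -0.01, -0.0]
ft_force: [-14.8, 3.8, 2.4]
width: 0.0003
t 13.22 ee [0.5259 0.1994 0.0525] yaw -11.43 zax [-0.0192  0.002  -0.9998] w 0.0003
F rail [-15.2458   0.8168   2.4434] M [0.5701 2.1655 0.0233]
carrier in rail (if held) (array([-30.4674,   2.9487,   4.8027]), 'yaw,pitch,roll', array([0.5018, 1.7941, 0.1136]))
tcp in rail mm [-45.7317   1.793   52.5443]
time_s: 13.72
ee_pos: [0.5216, 0.2023, 0.163]
tcp_rot: [0.995, -0.099, -0.003, -0.001]
ft_force: [0.7, 0.6, -0.6]
width: 0.0001
t 13.72 ee [0.5216 0.2023 0.163 ] yaw -11.41 zax [-0.005   0.0022 -1.    ] w 0.0001
F rail [ 0.5792  0.6936 -0.6268] M [ 0.018  -0.0359 -0.0239]
carrier in rail (if held) (array([-34.5794,   5.0572, 115.5223]), 'yaw,pitch,roll', array([0.5241, 0.9984, 0.2804]))
tcp in rail mm [-50.5036   3.752  163.044 ]
```

View pics/w13.png

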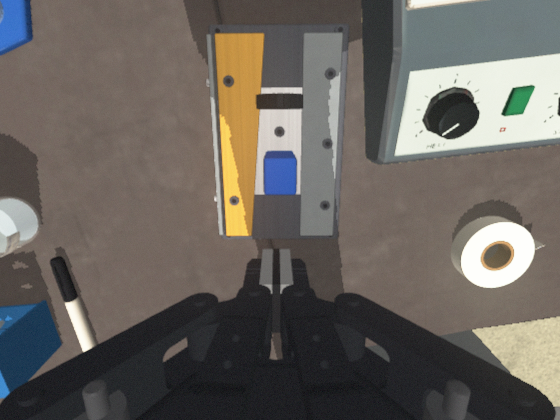

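View pics/w13c.png

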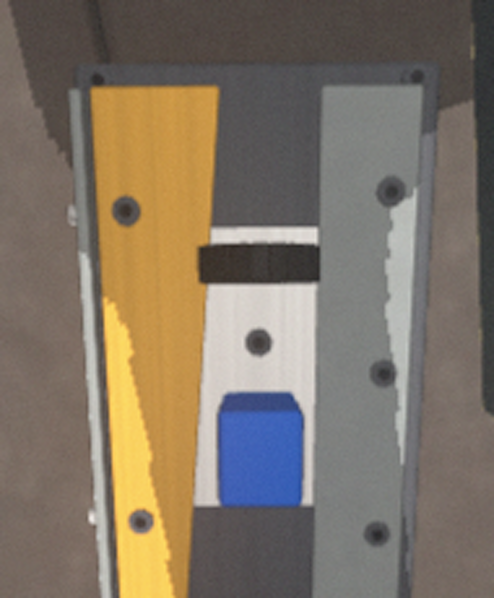

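```bash
python3 -c "
from h import *
cam('side','side3'); a=cv2.imread('pics/side3.png'); b=cv2.imread('pics/side1.png')
cv2.imwrite('pics/s3.png',np.hstack([cv2.resize(b[130:350,220:400],(390,477)),cv2.resize(a[130:350,220:400],(390,477))]))"
```

```text
(no output)
```

View pics/s3.png

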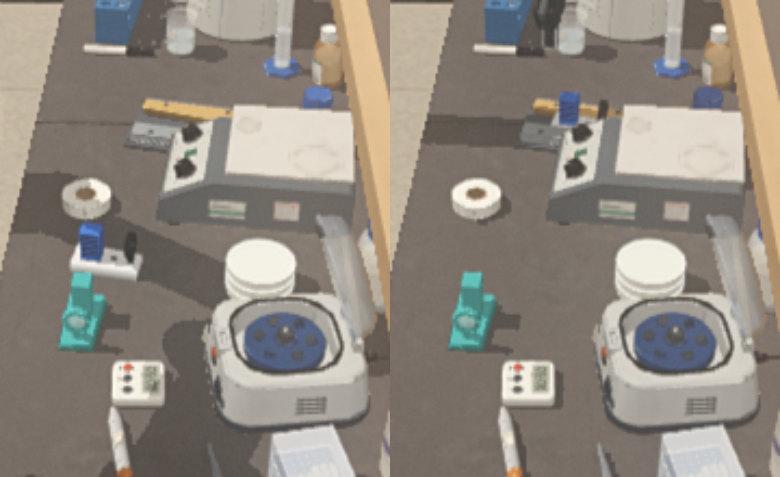

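The before/after pair shows the carrier upright in the rail, at about (570,110) in the right half. The tape, timer, tube, marker, beaker and turquoise look-alike are all where they were. Handing in.

```bash
python3 -c "
from rig import *
print(sign_off())"
```

```text
the job is handed in; nothing more can be done
None
```

The blue-handled carrier is in the dovetail way, lens first, and wedged with its origin about 1 mm before the middle of the way. I handed the job in at about 14 s, with the gripper about 9 cm clear above it.

**What I did:** I gripped the blue block, fed the foot into the mouth and slid it along until it bound. Then I let go and pushed the block's rear face with the closed fingers.

**Seating:** The readings along the way were 15 to 16.6 N, and the carrier moved no more than about 0.3 mm under those pushes.

**Height check:** A fingertip touch on the block top gave a height of about 69 mm, so the foot is down on the channel floor. The last pictures show it parallel to the bars with no visible gaps, and the bystanders and the turquoise look-alike unmoved.

**Forces beyond the plain push:**
- Some pushes also carried a downward force. The highest total reading was about 21 N.
- The touch on the block top read about 23.7 N, close to the 25 N limit. Force is only read at the end of each move, so a brief higher peak can't be ruled out.
- While calibrating the fingertip height I also pressed on the brass gib. That read 24.7 N vertically, about 26 N in total.

**What disagreed:** From the pictures I measured the channel 1 to 2 mm wider than nominal. That would put the binding point 10 to 20 mm further on than where the carrier stopped. I put this down to rounded bar edges and calibration error, because the carrier sat on the floor, looked parallel and held firm. I did not do a pull test.

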